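# Clear the planing cradle and bed the rail

### The job

Clear the chips from the planing cradle: stand the beech scraper block squarely on the sloping bed, same side down as on the bench, across the trough near the ledge and between the end stop and the chips, then wipe all four chips along the trough and out of its open end into the tray, and lay the block back on the bench on one of its long faces. Then take the rail and lower it all the way onto the clean bed before letting go, narrow side down as it stands on the bench, flat on the bed, flush against the ledge and with its end pushed up to the end stop. Leave the other tools alone.

Things in the scene. Friction and masses are not known exactly. Their poses are not given: they have to be found in the camera images.
- bed: Sloping bed of a wooden planing cradle, fixed to the bench. Origin: middle of the inner corner of bed and ledge, 45 mm above the bench. +x runs up the slope, towards the robot's right; +y along the trough, away from the robot, to its open end; +z is the bed's normal. It rises 30 degrees, so a tool square to it tilts 30 degrees. Bed face: z = 0, x = 0 to 94 mm, y = -130 to +130 mm. The ledge (x = -18 to 0) stands 16 mm above the bed.
- stop_mid (a point): End stop that closes the trough at the bed's y = -130 mm; this point is on the bed at the foot of the stop's inner face, 22 mm up the bed from the ledge. The stop is 18 mm thick, spans the whole width of the bed and stands 26 mm above it. The trough's other end is open, without anything above the bed.
- tray_mid (a point): Open plywood tray, 190 x 170 mm outside, walls 6 mm thick and 34 mm high, fixed at the far, open end of the cradle, lower than the bed. The point is the centre of its inner floor, 6 mm above the bench; its x is along the 190 mm, its y (170 mm) is parallel to the trough and points away from the cradle.
- scraper_mid (a point): Scraper: plain beech block 32 x 80 x 55 mm, standing on the bench on its long 32 x 80 mm face, 55 mm tall. The point is its centre, 27.5 mm above the bench. Its own x axis is the 55 mm direction (upright at the start), y the 80 mm direction, z the 32 mm direction (level; grip across this). Weighs about 0.12 kg.
- scraper: The same beech block; the body's origin lies in the middle of one 55 x 80 mm face, axes as for scraper_mid.
- rail_mid (a point): Rail: pale square-cut wooden bar 170 x 44 x 56 mm with two fine scribed lines, standing on a 170 x 44 mm side. The point is its centre, 28 mm up. Own x: its 170 mm length, y: 44 mm width (grip across this), z: 56 mm height. Bedded, its centre is at x = 22, y = -45, z = 28 mm in the bed's frame. 0.28 kg. Grip it high: the ledge leaves no room for a finger on its lowest 16 mm.
- rail: The same rail; the body's origin is the centre of its underside, axes as for rail_mid.
- chip_1: Chip: flat pale wooden offcut, 64 x 26 x 9 mm, lying along the ledge (at the start). Origin at its centre, z is its thickness. At the start the chips all lie loose on the bed, no nearer than 75 mm to the end stop.
- chip_2: Chip: flat pale wooden offcut, 62 x 24 x 10 mm, lying above the first, up the slope (at the start). Origin at its centre, z is its thickness. At the start the chips all lie loose on the bed, no nearer than 75 mm to the end stop.
- chip_3: Chip: flat pale wooden offcut, 68 x 24 x 10 mm, lying across the trough (at the start). Origin at its centre, z is its thickness. At the start the chips all lie loose on the bed, no nearer than 75 mm to the end stop.
- chip_4: Chip: flat pale wooden offcut, 66 x 26 x 9 mm, lying askew across the trough, nearest the open end (at the start). Origin at its centre, z is its thickness. At the start the chips all lie loose on the bed, no nearer than 75 mm to the end stop.
- try_square: Bystander, to be left alone: try square, 161 x 130 x 17 mm. Origin at the centre of its underside.
- caliper: Bystander, to be left alone: steel caliper, 62 x 164 x 8 mm. Origin at the centre of its underside.
- screwdriver: Bystander, to be left alone: red-handled screwdriver, 27 x 199 x 29 mm. Origin at the centre of its underside.

How it is judged:
By the outcome, as a careful person would: the job done as asked, in the order asked, and still so for the second after the job is handed in, with the robot touching nothing.
It also fails if it takes over 72 s, if anything falls off the work surface, if the arm or the gripper's body presses on something with over 40 N, if the wrist force passes 120 N, or if a joint passes its speed limit or range.

### The arm

A 6-joint arm with a two-finger parallel gripper is mounted at the origin on a cart in front of the work surface, level with it; the furniture and walls round the work are solid. World frame = base frame: x ahead of the robot, y to its left, z up, the work surface at z = 0. Lengths are in m, angles in rad, forces in N, time in s.
With the tool pointing down it reaches from about 0.35 to 0.975 m from the base axis. Payload 4.9 kg.
Tool frame: the origin (TCP) lies on the centre line of the jaws, within the pads' length; the fingertips stand 8 mm ahead of it and the grasp point (between the pads) lies 11 mm behind it; z points along the fingers, y is the direction in which the jaws open and shut (so a half turn about z gives the same grasp; the last joint's range is limited). The gripper opens to 85 mm and grips with 20 to 120 N. Pads are 22 mm wide; open, the fingers measure 114 mm over their backs; the gripper's body (76 mm by 85 mm) begins 54 mm behind the grasp point. The pads swing forward as they close: fully open they stand 13 mm farther back than shut.
Start: joints at [1.158, 0.053, 1.613, -0, 1.476, -0.119], TCP at [0.181, 0.598, 0.239] pointing down, gripper open.
Joint ranges: [-3.01, 3.01], [-1.01, 2.22], [0.06, 2.58], [-1.02, 4.17], [0.09, 2.62], [-3.14, 3.14]. Speed limits (rad/s): [2.57, 2.57, 3.14, 3.14, 3.14, 3.14].

### API

Orientations are given as a rotation vector (axis times angle).
In Python, from workcell import read_state, grab_frame, camera_params, arm, spot_in gives the robot as it stands.
- The arm moves only by the shell command python3 -m crank 'ROWS'. ROWS is JSON, one flat list of numbers, 7 for each row, row after row: the shift along the tool's x, y, z in m, then the turn, a rotation vector about the tool's x, y, z in rad, then the finger opening in m, from 0 to 0.0854. A call has 1 to 8 rows; each row shifts and turns the commanded pose from where the row before left it, along the tool's axes as they then stand; what a row does not reach is not made up. A row lasts 1/8 s, in which the tool goes at most 62.5 mm and 10.7 degrees, less where a joint would pass 70% of its speed; a pose out of reach is approached as far as the arm can. A call with a gripper value outside its range is refused whole. The fingers move at their own pace and stop on an object; the grip force is fixed at half the most. Time passes only in rows, so rows that do not move let the fingers close. It gives the time, the measured TCP pose, the force and the opening at its end, in the units of the state.
- read_state(): the state, without advancing time (a new reading comes with each control period).
- grab_frame(name): name is "scene" or "side" or "wrist"; returns (picture, depth): 420x560x3 uint8, red, green, blue; 420x560 float32, m along the optical axis (not along the pixel's ray), 0 where there is no reading.
- camera_params(name): a dict with "intrinsics" (3x3 intrinsics, pixels), "origin" and "orientation" of the camera in the world. Camera axes: x right, y down, z forward; pixel columns grow to the right and rows downward; lengths in m; the calibration is good to about 2 mm. A picture is of the moment at which its call begins: read the wrist's pose just before it. camera_params takes no time and is no camera call; for the wrist camera it gives the pose at the moment of the call.
- arm.finish_job(): hands the job in, once; it reports no verdict.
Trained networks look in the newest picture that a camera, given by its name, has taken for a name from the list of things; names that differ only in an ending like _2 or _b are one class to them, and where a whole thing is asked for, a point or a joint stands for the part that bears it (a point fixed in the world has none). Each returns a list of dicts, best first, with "confidence" (0 to 1); they miss things now and then, are a little off and sometimes report something else, mostly with a low value. They report only what shows in the picture. A call takes as long as a camera call.
- spot_in(name, camera): "box" ([left, top, right, bottom] in pixels, round what is visible of it).
The state is a dict: "time": time; "q": joint angles; "joint_vel": joint speeds; "effort": joint torques, N m; "tool_pos": TCP position; "eef_rot": TCP orientation; "wrist_force": force on the tool from outside, world axes, zero at the start; "ft_torque": the same for the moment, N m; "grip_width": finger opening in m.
Only numpy, scipy, OpenCV 4.12 (cv2) and the standard library are available. Lean on these libraries where they do the work, as an engineer would, in place of code of your own. Each camera call takes 0.05 s, during which the arm holds its last target.

## Working session

There is one attempt and no reset: what is moved stays moved. The work goes in short steps, Python scripts to look and compute and a shell command to move; the robot and the scene stay as the last step left them, time stands still between calls to the robot, and variables do not carry over. Pictures are saved under pics/ and viewed, and the job is handed in when it is done.

```bash
ls; mkdir -p pics; cat > h.py <<'E'
import numpy as np, cv2
from scipy.spatial.transform import Rotation as R
from workcell import read_state, grab_frame, camera_params, arm, spot_in
def snap(name,fn):
    p=camera_params(name)
    im,d=grab_frame(name)
    cv2.imwrite('pics/'+fn+'.png',im[:,:,::-1]); np.savez('pics/'+fn+'.npz',d=d,K=p['intrinsics'],o=p['origin'],r=np.array(p['orientation']),im=im)
    return im,d,p
def pts(p,d):
    K=np.array(p['intrinsics']);r=np.array(p['orientation']); Rm=r if r.shape==(3,3) else R.from_rotvec(r).as_matrix()
    v,u=np.mgrid[:d.shape[0],:d.shape[1]]
    c=np.stack([(u-K[0,2])/K[0,0]*d,(v-K[1,2])/K[1,1]*d,d],-1)
    return c@Rm.T+np.array(p['origin'])
E
python3 - <<'E'
from h import *
s=read_state(); print(s)
for c in ['scene','side','wrist']:
    im,d,p=snap(c,c+'0'); print(c,p)
    for n in ['bed','stop_mid','tray_mid','scraper','rail','chip_1','try_square','caliper','screwdriver']:
        if c=='wrist': continue
        print(n,[(np.round(x['box']).tolist(),round(x['confidence'],2)) for x in spot_in(n,c)][:5])
E
```

```text
pics
{'time': 0.0, 'q': array([ 1.15802483e+00,  5.33386665e-02,  1.61427994e+00,  4.76526896e-05,
        1.47600674e+00, -1.19034705e-01]), 'joint_vel': array([ 0.00094164, -0.00072581,  0.00013197, -0.00323063,  0.00045718,
        0.00114795]), 'effort': array([-2.19288131e-04, -3.93687952e+01, -3.70175958e+01, -1.76874814e-04,
        7.07073210e-03, -1.74704394e-05]), 'tool_pos': array([0.18072198, 0.59767351, 0.23808268]), 'eef_rot': array([-4.59665697e-01, -3.10719473e+00,  3.06058265e-03]), 'wrist_force': array([ 0.5518719 , -0.15568998,  0.73958603]), 'ft_torque': array([-0.00369995, -0.02296252, -0.00873946]), 'grip_width': 0.08515361776176036}
scene {'intrinsics': array([[493.57966149,   0.        , 280.95532444],
       [  0.        , 493.57966149, 219.93006582],
       [  0.        ,   0.        ,   1.        ]]), 'origin': array([-0.07060672, -0.70357293,  1.09261066]), 'orientation': array([-2.25268321,  0.85492234, -0.35138468])}
bed [([175.0, 175.0, 270.0, 233.0], 0.63)]
stop_mid [([176.0, 176.0, 268.0, 234.0], 0.64), ([207.0, 196.0, 226.0, 208.0], 0.49)]
tray_mid [
[... 1237 characters left out ...]
.0, 321.0, 170.0], 0.85)]
chip_1 [([294.0, 236.0, 313.0, 247.0], 0.71), ([280.0, 230.0, 290.0, 256.0], 0.62), ([264.0, 234.0, 282.0, 255.0], 0.48), ([301.0, 245.0, 323.0, 252.0], 0.42)]
try_square [([269.0, 291.0, 312.0, 351.0], 0.57)]
caliper [([307.0, 306.0, 363.0, 336.0], 0.69), ([265.0, 175.0, 275.0, 191.0], 0.68)]
screwdriver [([281.0, 151.0, 323.0, 169.0], 0.74), ([266.0, 174.0, 272.0, 195.0], 0.47)]
wrist {'intrinsics': array([[369.01995912,   0.        , 283.09860869],
       [  0.        , 369.01995912, 210.62914553],
       [  0.        ,   0.        ,   1.        ]]), 'origin': array([0.11737619, 0.6165168 , 0.37281664]), 'orientation': array([2.34614671, 1.74221627, 0.23163831])}
```

View pics/scene0.png

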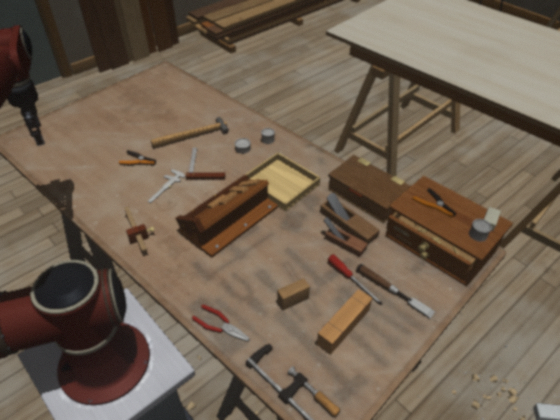

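View pics/side0.png

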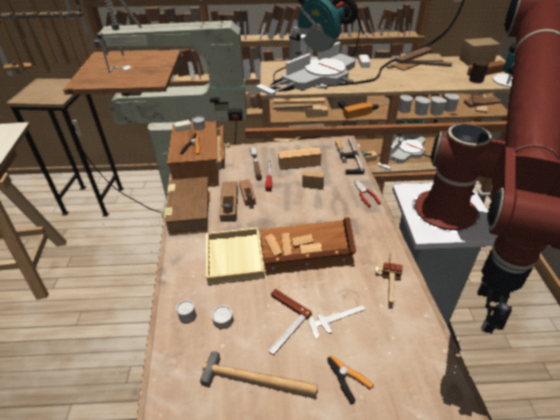

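View pics/wrist0.png

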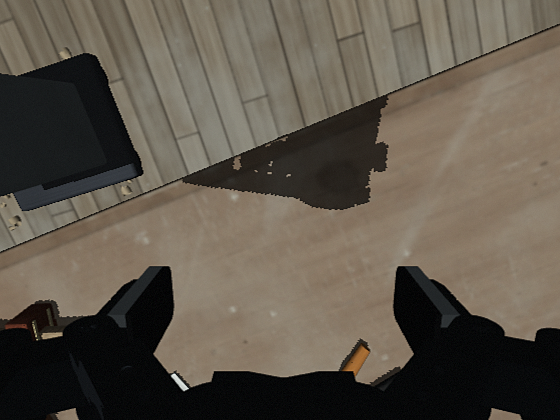

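The scene camera shows the cradle at about (230,205), tray (285,180), scraper (293,293) and rail (344,320). The side camera shows the cradle at (307,243), scraper (313,180) and rail (300,158). Next I'll get coarse positions from depth.

```bash
python3 - <<'E'
from h import *
for c in ['scene','side']:
    z=np.load(f'pics/{c}0.npz'); p=dict(intrinsics=z['K'],origin=z['o'],orientation=z['r']); P=pts(p,z['d'])
    np.save(f'pics/P_{c}.npy',P)
    boxes={'scene':dict(scr=(274,279,309,307),rail=(317,289,371,353),tray=(247,155,321,214),cradle=(175,172,275,250)),'side':dict(scr=(302,170,324,191),rail=(275,147,323,170),tray=(205,227,263,282),cradle=(259,218,356,272))}[c]
    for n,(l,t,r,b) in boxes.items():
        Q=P[t:b,l:r].reshape(-1,3); 
        print(c,n,'zmax',np.percentile(Q[:,2],[50,90,99]).round(3), 'med top', end=' ')
        thr={'scr':.045,'rail':.045,'tray':.025,'cradle':.05}[n]
        T=Q[(Q[:,2]>thr)&(Q[:,2]<.2)]
        print(len(T),T.mean(0).round(3),T.min(0).round(3),T.max(0).round(3))
        if len(T)>5:
            (cx,cy),(w,h),a=cv2.minAreaRect((T[:,:2]*1000).astype(np.float32)); print('   rect',round(cx),round(cy),round(w),round(h),round(a,1))
    # bench height check
    print('bench',P[150:152,300:302,2] if c=='scene' else P[300,230])
E
```

```text
scene scr zmax [0.029 0.056 0.059] med top 379 [ 0.454 -0.171  0.054] [ 0.414 -0.194  0.045] [ 0.498 -0.146  0.062]
   rect 456 -170 36 82 77.9
scene rail zmax [0.003 0.057 0.06 ] med top 1147 [ 0.492 -0.316  0.055] [ 0.41  -0.347  0.045] [ 0.583 -0.282  0.063]
   rect 497 -314 173 46 7.2
scene tray zmax [0.007 0.042 0.09 ] med top 920 [0.671 0.167 0.051] [0.562 0.014 0.025] [0.832 0.296 0.096]
   rect 734 176 264 234 51.0
scene cradle zmax [0.014 0.081 0.102] med top 2291 [0.497 0.177 0.073] [0.364 0.123 0.05 ] [0.653 0.261 0.115]
   rect 508 196 283 120 5.6
bench [[ 0.00189104 -0.00331518]
 [ 0.00023018  0.00057406]]
side scr zmax [0.027 0.055 0.06 ] med top 147 [ 0.461 -0.165  0.053] [ 0.422 -0.194  0.046] [ 0.502 -0.144  0.06 ]
   rect 461 -169 43 78 79.0
side rail zmax [0.022 0.056 0.06 ] med top 344 [ 0.501 -0.308  0.054] [ 0.415 -0.347  0.045] [ 0.587 -0.278  0.062]
   rect 501 -314 172 56 6.3
side tray zmax [0.007 0.032 0.077] med top 543 [0.737 0.201 0.035] [0.65  0.072 0.025] [0.842 0.296 0.091]
   rect 739 176 181 230 6.7
side cradle zmax [0.054 0.084 0.103] med top 2986 [0.512 0.195 0.07 ] [0.37  0.131 0.05 ] [0.656 0.264 0.114]
   rect 512 197 279 114 5.4
bench [ 0.74580684  0.35391087 -0.0017521 ]
```

```bash
cat >> h.py <<'E'
from scipy.linalg import logm,expm
def T(pos,Rm):
    M=np.eye(4);M[:3,:3]=Rm;M[:3,3]=pos;return M
def cur():
    s=read_state();return T(s['tool_pos'],R.from_rotvec(s['eef_rot']).as_matrix())
def down(ang): # tool y at world angle (deg), pointing down
    a=np.radians(ang);y=np.array([np.cos(a),np.sin(a),0]);z=np.array([0,0,-1.]);return np.stack([np.cross(y,z),y,z],1)
def plan(Tt,vmax=.06,wmax=.18,n=None,T0=None):
    T0=cur() if T0 is None else T0
    D=np.linalg.inv(T0)@Tt
    th=np.linalg.norm(R.from_matrix(D[:3,:3]).as_rotvec()); d=np.linalg.norm(D[:3,3])
    n=n or int(max(1,np.ceil(d/vmax),np.ceil(th/wmax)))
    S=np.real(expm(logm(D)/n)); 
    r=[*S[:3,3],*R.from_matrix(S[:3,:3]).as_rotvec()]
    print('rows',n,'each',[float(round(x,4)) for x in r],'| total d',round(d,4),'ang',round(np.degrees(th),2), 'mid',np.round((T0@np.real(expm(logm(D)/2)))[:3,3],3))
    return n,r
E
python3 - <<'E'
from h import *
plan(T([.56,.19,.30],down(73.1)))
plan(T([.56,.19,.30],down(78)))
E
```

```text
rows 10 each [-0.0481, -0.0281, -0.0061, -0.0, -0.0, 0.0001] | total d 0.5604 ang 0.07 mid [0.371 0.394 0.27 ]
rows 10 each [-0.047, -0.0299, -0.0061, -0.0, -0.0, -0.0084] | total d 0.5604 ang 4.83 mid [0.366 0.39  0.27 ]
```

```bash
python3 -m crank --help | head -20; python3 - <<'E'
from h import *
# bed plane fit from scene & side
for c in ['scene','side']:
    P=np.load(f'pics/P_{c}.npy').reshape(-1,3)
    m=(P[:,0]>.36)&(P[:,0]<.67)&(P[:,1]>.1)&(P[:,1]<.3)&(P[:,2]>.02)
    Q=P[m]
    for y in np.arange(.11,.28,.01):
        S=Q[(abs(Q[:,1]-y)<.005)&(Q[:,0]<.46)&(Q[:,0]>.41)]
        if len(S): print(c,round(y,3),len(S),np.percentile(S[:,2],[10,50,90]).round(3))
E
```

```text
scene 0.11 1 [0.022 0.022 0.022]
scene 0.13 84 [0.03  0.068 0.089]
scene 0.14 188 [0.028 0.059 0.09 ]
scene 0.15 17 [0.082 0.086 0.088]
scene 0.16 23 [0.077 0.079 0.081]
scene 0.17 24 [0.071 0.074 0.077]
scene 0.18 23 [0.064 0.068 0.07 ]
scene 0.19 21 [0.06  0.062 0.064]
scene 0.2 18 [0.054 0.058 0.06 ]
scene 0.21 19 [0.047 0.051 0.054]
scene 0.22 50 [0.045 0.049 0.055]
scene 0.23 52 [0.047 0.055 0.059]
scene 0.24 18 [0.05  0.053 0.056]
side 0.13 3 [0.084 0.086 0.087]
side 0.14 40 [0.085 0.088 0.092]
side 0.15 58 [0.08  0.085 0.088]
side 0.16 55 [0.073 0.078 0.082]
side 0.17 58 [0.068 0.072 0.076]
side 0.18 60 [0.062 0.067 0.072]
side 0.19 63 [0.056 0.06  0.065]
side 0.2 54 [0.05  0.055 0.059]
side 0.21 54 [0.046 0.05  0.054]
side 0.22 8 [0.047 0.049 0.051]
side 0.23 69 [0.03  0.054 0.058]
side 0.24 53 [0.043 0.051 0.055]
side 0.25 1 [0.054 0.054 0.054]invalid input: not JSON, or not a number
```

Go above the cradle for a wrist view.

```bash
python3 -m crank '[-0.048,-0.028,-0.006,0,0,0,0.085,-0.048,-0.028,-0.006,0,0,0,0.085,-0.048,-0.028,-0.006,0,0,0,0.085,-0.048,-0.028,-0.006,0,0,0,0.085,-0.048,-0.028,-0.006,0,0,0,0.085,-0.048,-0.028,-0.006,0,0,0,0.085,-0.048,-0.028,-0.006,0,0,0,0.085,-0.048,-0.028,-0.006,0,0,0,0.085]'; python3 -m crank '[-0.048,-0.028,-0.006,0,0,0,0.085,-0.048,-0.028,-0.006,0,0,0,0.085,0,0,0,0,0,0,0.085]'
python3 - <<'E'
from h import *
im,d,p=snap('wrist','w1'); print(read_state()['tool_pos'],read_state()['q'])
for n in ['bed','chip_1','stop_mid','tray_mid']: print(n,[(np.round(x['box']).tolist(),round(x['confidence'],2)) for x in spot_in(n,'wrist')][:6])
E
```

```text
time: 2.05
tool_pos: [0.4847, 0.2711, 0.2878]
eef_rot: [0.46, 3.107, 0.001]
wrist_force: [0.5, 0.9, -0.4]
grip_width: 0.0854
time: 2.42
tool_pos: [0.5614, 0.1884, 0.2997]
eef_rot: [0.468, 3.106, -0.0]
wrist_force: [0.3, 0.8, 0.6]
grip_width: 0.0849
[0.56014186 0.18994241 0.29931344] [ 2.01008232e-01 -5.51121030e-02  1.62138335e+00  3.00637437e-04
  1.57551167e+00 -1.07307921e+00]
bed [([154.0, 1.0, 368.0, 276.0], 0.55)]
chip_1 [([272.0, 163.0, 333.0, 215.0], 0.95), ([271.0, 76.0, 317.0, 146.0], 0.72), ([253.0, 107.0, 304.0, 182.0], 0.67)]
stop_mid [([150.0, 1.0, 369.0, 277.0], 0.87)]
tray_mid [([234.0, 214.0, 410.0, 377.0], 0.76)]
```

View pics/w1.png

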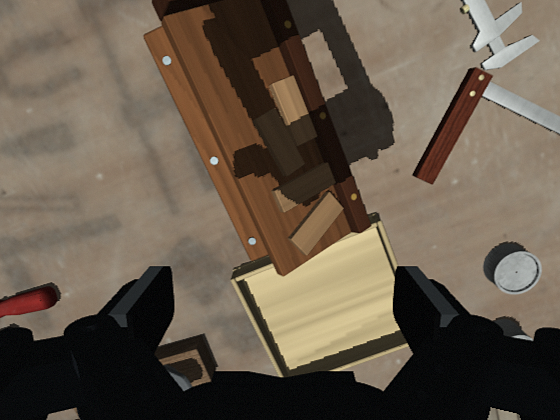

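The wrist view shows the bed at columns 150–370, rows 0–275. The chips lie at about (290,100), (280,150), (305,185) and (318,222), the tray is below the open end at (320,290), and the stop is at the top edge. Next: fit the bed frame.

```bash
cat > fit.py <<'E'
from h import *
from scipy.optimize import least_squares
def load(n):
    z=np.load(f'pics/{n}.npz'); return pts(dict(intrinsics=z['K'],origin=z['o'],orientation=z['r']),z['d']),z['im']
def bed(o,yaw):
    a=np.radians(yaw); by=np.array([np.cos(a),np.sin(a),0]); h=np.array([by[1],-by[0],0]) # robot's right
    bx=h*np.cos(np.pi/6)+np.array([0,0,.5]); return T(o,np.stack([bx,by,np.cross(bx,by)],1))
def inb(B,P): return (P-B[:3,3])@B[:3,:3]
E
python3 - <<'E'
from fit import *
P,im=load('w1'); P=P.reshape(-1,3)
P=P[np.isfinite(P).all(1)]
B=bed([.51,.218,.045],6)
L=inb(B,P)
print('bench z',np.median(P[(abs(P[:,2])<.01),2]))
m=(L[:,0]>.02)&(L[:,0]<.09)&(abs(L[:,1])<.12)&(abs(L[:,2])<.006)
# plane
A=P[m];c=A.mean(0);n=np.linalg.svd(A-c,full_matrices=False)[2][2];n*=np.sign(n[2]);
for _ in range(5):
    A=P[m]; A=A[abs((A-c)@n)<.003]; c=A.mean(0);n=np.linalg.svd(A-c,full_matrices=False)[2][2];n*=np.sign(n[2])
print(len(A),c,n,'tilt',np.degrees(np.arccos(n[2])),'yaw of by',np.degrees(np.arctan2(-n[0],n[1])))
# profile vs local x
for y in (-.1,-.05,0,.05,.1):
  print('y',y,[ (round(x,3),round(float(np.median(L[(abs(L[:,0]-x)<.002)&(abs(L[:,1]-y)<.012),2])),3)) for x in np.arange(-.03,.11,.01) if ((abs(L[:,0]-x)<.002)&(abs(L[:,1]-y)<.012)).any()])
for x in (.01,.03,.05,.08):
  print('x',x,[ (round(y,3),round(float(np.median(L[(abs(L[:,0]-x)<.004)&(abs(L[:,1]-y)<.002),2])),3)) for y in np.arange(-.16,.17,.01) if ((abs(L[:,0]-x)<.004)&(abs(L[:,1]-y)<.002)).any()])
E
```

```text
bench z -0.0010306681992208466
13331 [0.49137007 0.16666416 0.07747767] [-0.05089376  0.49228942  0.86894243] tilt 29.664024881979607 yaw of by 5.902372416243186
y -0.1 [(np.float64(-0.02), 0.02), (np.float64(-0.01), 0.013), (np.float64(0.0), 0.004), (np.float64(0.01), 0.004), (np.float64(0.02), 0.004), (np.float64(0.03), 0.004), (np.float64(0.04), 0.004), (np.float64(0.05), 0.004), (np.float64(0.06), 0.004), (np.float64(0.07), 0.003), (np.float64(0.08), -0.081), (np.float64(0.09), -0.105), (np.float64(0.1), -0.111), (np.float64(0.11), -0.117)]
y -0.05 [(np.float64(-0.02), 0.02), (np.float64(-0.01), 0.014), (np.float64(0.0), 0.004), (np.float64(0.01), 0.004), (np.float64(0.02), 0.004), (np.float64(0.03), 0.004), (np.float64(0.04), 0.004), (np.float64(0.05), 0.004), (np.float64(0.06), 0.004), (np.float64(0.07), 0.003), (np.float64(0.08), -0.081), (np.float64(0.09), -0.105), (np.float64(0.1), -0.111), (np.float64(0.11), -0.117)]
y 0 [(np.float64(-0.02), 0.02), (np.float64(-0.01), 0.018), (np.float64(0.0), 0.013), (np.float64(0.01), 0.013), (np.float64(0.02), 0.01), (np.float64(0.03), 0
[... 3358 characters left out ...]
-0.08), (np.float64(-0.09), -0.08), (np.float64(-0.08), -0.08), (np.float64(-0.07), -0.08), (np.float64(-0.06), -0.08), (np.float64(-0.05), -0.08), (np.float64(-0.04), -0.08), (np.float64(-0.03), -0.08), (np.float64(-0.02), -0.08), (np.float64(-0.01), -0.081), (np.float64(0.0), -0.081), (np.float64(0.01), -0.081), (np.float64(0.02), -0.081), (np.float64(0.03), -0.081), (np.float64(0.04), -0.081), (np.float64(0.05), -0.08), (np.float64(0.06), -0.08), (np.float64(0.07), -0.08), (np.float64(0.08), -0.081), (np.float64(0.09), -0.081), (np.float64(0.1), -0.08), (np.float64(0.11), -0.081), (np.float64(0.12), -0.08), (np.float64(0.13), -0.08), (np.float64(0.14), -0.078), (np.float64(0.16), -0.093)]
```

```bash
cat > ref.py <<'E'
from fit import *
def refine(n,B,show=True,ends=True):
    P,im=load(n); P=P.reshape(-1,3)
    for it in range(6):
        L=inb(B,P)
        m=(L[:,0]>.004)&(L[:,0]<.09)&(abs(L[:,1])<.125)&(abs(L[:,2])<(.006 if it<2 else .003))
        dz=np.median(L[m,2])
        # upper edge per y slice
        on=m=(abs(L[:,2]-dz)<.004)&(L[:,0]>.05)&(L[:,0]<.13)
        ys=np.arange(-.11,.12,.01);e=[]
        for y in ys:
            s=L[on&(abs(L[:,1]-y)<.005),0]; e.append(np.percentile(s,99.0) if len(s)>10 else np.nan)
        e=np.array(e);k=np.isfinite(e);k&=abs(e-np.nanmedian(e))<.006; f=np.polyfit(ys[k],e[k],1)
        # ledge inner edge: top points z~.016
        on=(abs(L[:,2]-dz-.016)<.002)&(L[:,0]>-.03)&(L[:,0]<.01);g=[]
        for y in ys:
            s=L[on&(abs(L[:,1]-y)<.005),0]; g.append(np.percentile(s,97) if len(s)>5 else np.nan)
        g=np.array(g);k=np.isfinite(g);gf=np.polyfit(ys[k],g[k],1) if k.sum()>2 else [np.nan,np.nan]
        on=(abs(L[:,2]-dz)<.003)&(L[:,0]>.01)&(L[:,0]<.085)&(abs(L[:,1])<.16); ee=[];
        for x in np.arange(.02,.08,.01):
            s=L[on&(abs(L[:,0]-x)<.004),1]; ee.append((np.percentile(s,99.5),s.min()) if len(s)>10 else (np.nan,np.nan))
        ee=np.array(ee)
        if show and it in(0,5): print('dz',dz.round(4),'upper',f.round(4),'ledge',np.round(gf,4),'end',np.nanmedian(ee[:,0]).round(4),'start',np.nanmedian(ee[:,1]).round(4),'yaw',np.degrees(np.arctan2(B[1,1],B[0,1])).round(2))
        yaw=np.degrees(np.arctan2(B[1,1],B[0,1]))-np.degrees(f[0])*0.8
        o=B[:3,3]+B[:3,:3]@np.array([(f[1]-.094),np.nanmedian(ee[:,0])-.13 if ends else 0,dz])
        B=bed(o,yaw)
    print('B origin',B[:3,3].round(4),'yaw',round(yaw,2)); return B
E
python3 - <<'E'
from ref import *
B=refine('w1',bed([.51,.226,.042],5.9))
np.save('B.npy',B)
P,im=load('w1'); 
L=inb(B,P)
for u,v in [(165,5),(270,5),(160,12)]: print(L[v,u].round(3))
E
```

```text
dz 0.0022 upper [0.001 0.094] ledge [0.0001 0.    ] end 0.1337 start -0.125 yaw 5.9
dz 0.0 upper [-0.     0.094] ledge [-0.0006  0.    ] end 0.13 start -0.1288 yaw 5.85
B origin [0.5136 0.2275 0.0439] yaw 5.85
[ 0.094 -0.13   0.016]
[ 0.001 -0.109  0.015]
[ 0.094 -0.133 -0.003]
```

```bash
python3 - <<'E'
from h import *
plan(T([.47,-.22,.28],down(78)))
E
```

```text
rows 8 each [-0.0023, -0.0527, 0.0024, 0.0, -0.0, -0.0103] | total d 0.422 ang 4.74 mid [ 0.51  -0.013  0.29 ]
```

```bash
python3 -m crank '[-0.002,-0.053,0.0025,0,0,-0.01,0.085,-0.002,-0.053,0.0025,0,0,-0.01,0.085,-0.002,-0.053,0.0025,0,0,-0.01,0.085,-0.002,-0.053,0.0025,0,0,-0.01,0.085,-0.002,-0.053,0.0025,0,0,-0.01,0.085,-0.002,-0.053,0.0025,0,0,-0.01,0.085,-0.002,-0.053,0.0025,0,0,-0.01,0.085,-0.002,-0.053,0.0025,0,0,-0.01,0.085]'; python3 -m crank '[0,0,0,0,0,0,0.085,0,0,0,0,0,0,0.085]'
python3 - <<'E'
from fit import *
im,d,p=snap('wrist','w2'); s=read_state();print(s['tool_pos'],s['q'].round(3))
for n in ['scraper','rail']: print(n,[(np.round(x['box']).tolist(),round(x['confidence'],2)) for x in spot_in(n,'wrist')][:6])
P,_=load('w2')
for nm,(cx,cy),h in [('scr',(.458,-.17),.055),('rail',(.499,-.314),.056)]:
    m=(abs(P[...,0]-cx)<.13)&(abs(P[...,1]-cy)<.07)&(abs(P[...,2]-h)<.005)
    Q=P[m]; (a,b),(w,hh),an=cv2.minAreaRect((Q[:,:2]*1000).astype(np.float32)); print(nm,len(Q),a,b,w,hh,an,np.median(Q[:,2]))
E
```

```text
time: 3.68
tool_pos: [0.4659, -0.223, 0.2794]
eef_rot: [0.331, 3.123, -0.0]
wrist_force: [0.3, -0.7, 0.1]
grip_width: 0.0847
time: 3.92
tool_pos: [0.4665, -0.2215, 0.2793]
eef_rot: [0.334, 3.124, 0.001]
wrist_force: [1.0, 0.2, 0.4]
grip_width: 0.0849
[ 0.46663746 -0.22120661  0.27939224] [-0.587 -0.231  1.813  0.     1.56  -1.946]
scraper [([314.0, 119.0, 352.0, 202.0], 0.78)]
rail [([150.0, 142.0, 255.0, 303.0], 0.86)]
scr 2705 457.4601135253906 -169.11972045898438 32.39413070678711 79.13208770751953 77.16558837890625 0.05384163525602631
rail 6920 498.5819091796875 -313.6897277832031 170.07293701171875 44.486785888671875 7.5113091468811035 0.054700214461241736
```

View pics/w2.png

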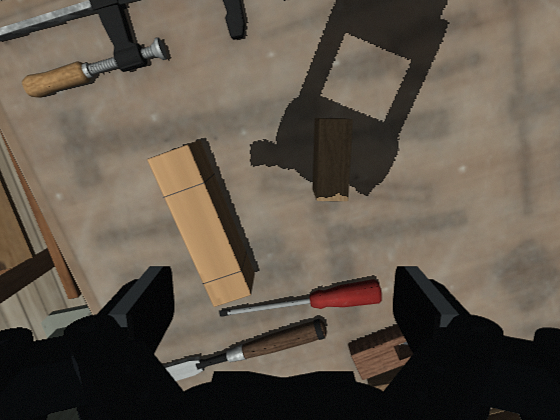

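The wrist view shows the scraper at (333,160) and the rail at (200,225). The measured sizes, 32x79 and 170x44, match the spec.

```bash
python3 - <<'E'
from h import *
A=T([.4575,-.1691,.10],down(77.2))
plan(A)
plan(T([.4575,-.1691,.030],down(77.2)),T0=A)
E
```

```text
rows 4 each [0.0051, 0.0122, 0.0449, 0.0, 0.0001, 0.003] | total d 0.1871 ang 0.69 mid [ 0.462 -0.195  0.19 ]
rows 2 each [-0.0, -0.0, 0.035, 0.0, 0.0, 0.0] | total d 0.07 ang 0.0 mid [ 0.458 -0.169  0.065]
```

```bash
python3 -m crank '[0.005,0.012,0.045,0,0,0.003,0.085,0.005,0.012,0.045,0,0,0.003,0.085,0.005,0.012,0.045,0,0,0.003,0.085,0.005,0.012,0.045,0,0,0.003,0.085,0,0,0,0,0,0,0.085]'
python3 - <<'E'
from h import *
plan(T([.4575,-.1691,.030],down(77.2)))
E
```

```text
time: 4.7
tool_pos: [0.4544, -0.1684, 0.0954]
eef_rot: [-0.348, -3.114, -0.005]
wrist_force: [-0.0, -0.4, 0.5]
grip_width: 0.0851
rows 2 each [-0.0018, -0.0001, 0.0327, 0.0012, -0.0042, 0.0003] | total d 0.0655 ang 0.5 mid [ 0.456 -0.169  0.063]
```

```bash
python3 -m crank '[-0.001,0,0.033,0,-0.002,0,0.085,-0.001,0,0.032,0,-0.002,0,0.085,0,0,0,0,0,0,0.085,0,0,0,0,0,0,0.085]'
python3 - <<'E'
from h import *
plan(T([.4575,-.1691,.030],down(77.2)),n=1)
E
```

```text
time: 5.2
tool_pos: [0.461, -0.1729, 0.0369]
eef_rot: [0.352, 3.114, -0.003]
wrist_force: [0.6, -0.3, 0.7]
grip_width: 0.085
rows 1 each [0.0043, 0.0029, 0.0069, -0.0012, 0.0078, -0.002] | total d 0.0086 ang 0.46 mid [ 0.459 -0.171  0.033]
```

```bash
python3 -m crank '[0,0,0,0,0,0,0.085]'
python3 - <<'E'
from h import *
for i in range(3): print(read_state()['tool_pos'],read_state()['joint_vel'].round(4))
plan(T([.4575,-.1691,.030],down(77.2)),n=1)
E
```

```text
time: 5.32
tool_pos: [0.4609, -0.1729, 0.0368]
eef_rot: [0.353, 3.114, -0.003]
wrist_force: [0.5, 0.2, 0.3]
grip_width: 0.0851
[ 0.46087438 -0.17285905  0.0367763 ] [-0.001   0.0045  0.0114 -0.     -0.0024  0.0014]
[ 0.46087438 -0.17285905  0.0367763 ] [-0.001   0.0045  0.0114 -0.     -0.0024  0.0014]
[ 0.46087438 -0.17285905  0.0367763 ] [-0.001   0.0045  0.0114 -0.     -0.0024  0.0014]
rows 1 each [0.0042, 0.0029, 0.0067, -0.0012, 0.008, -0.0023] | total d 0.0085 ang 0.48 mid [ 0.459 -0.171  0.033]
```

```bash
python3 -m crank '[0.0042,0.0029,0.0067,-0.001,0.008,-0.002,0.085,0,0,0,0,0,0,0.085,0,0,0,0,0,0,0.085]'
python3 - <<'E'
from h import *
plan(T([.4575,-.1691,.030],down(77.2)),n=1)
E
```

```text
time: 5.7
tool_pos: [0.4557, -0.1681, 0.0275]
eef_rot: [-0.35, -3.118, -0.002]
wrist_force: [-0.1, 0.9, 0.3]
grip_width: 0.0849
rows 1 each [-0.002, -0.0006, -0.0025, 0.001, -0.0042, -0.0004] | total d 0.0032 ang 0.25 mid [ 0.457 -0.169  0.029]
```

```bash
python3 -m crank '[-0.001,-0.0005,-0.002,0.0005,-0.002,0,0.085,0,0,0,0,0,0,0.0,0,0,0,0,0,0,0.0,0,0,0,0,0,0,0,0,0,0,0,0,0,0]'
python3 - <<'E'
from h import *
plan(T([.4575,-.1691,.030],down(77.2)),n=1)
E
```

```text
time: 6.32
tool_pos: [0.4568, -0.169, 0.0298]
eef_rot: [-0.351, -3.121, -0.001]
wrist_force: [1.1, -0.6, 0.7]
grip_width: 0.031
rows 1 each [-0.0007, 0.0001, -0.0002, 0.0003, -0.0015, -0.0004] | total d 0.0007 ang 0.09 mid [ 0.457 -0.169  0.03 ]
```

```bash
cat >> fit.py <<'E'
B0=bed([.5136,.2275,.045],5.85)
def scr(x,y,z): # scraper grasp: tool x=-bx,y=by,z=-bz
    M=B0[:3,:3]; return T(B0[:3,3]+M@np.array([x,y,z]),np.stack([-M[:,0],M[:,1],-M[:,2]],1))
def rl(x,y,z,s=-1): # rail: tool y = s*bx
    M=B0[:3,:3]; ty=s*M[:,0]; tz=-M[:,2]; return T(B0[:3,3]+M@np.array([x,y,z]),np.stack([np.cross(ty,tz),ty,tz],1))
def where(D=np.eye(3)):
    s=read_state(); print('bed xyz mm',(1000*inb(B0,s['tool_pos'])).round(1),'F bed',(s['wrist_force']@B0[:3,:3]).round(1),'M',(s['ft_torque']@B0[:3,:3]).round(2),'grip',round(s['grip_width'],4),'t',s['time'], 'q',s['q'].round(2))
E
python3 - <<'E'
from fit import *
C=cur(); C[2,3]=.17
print(scr(.046,-.088,.14)[:3,3])
plan(scr(.046,-.088,.14),T0=C,vmax=.05,wmax=.15)
E
```

```text
[0.42298396 0.2485364  0.18924356]
rows 9 each [0.036, 0.0322, -0.0126, 0.0361, -0.0506, 0.135] | total d 0.4194 ang 76.63 mid [0.375 0.033 0.204]
```

```bash
cat >> h.py <<'E'
from scipy.spatial.transform import Slerp
def lin(Tt,T0=None,vmax=.05,wmax=.15,n=None,g=0):
    T0=cur() if T0 is None else T0
    sl=Slerp([0,1],R.from_matrix([T0[:3,:3],Tt[:3,:3]])); th=(R.from_matrix(T0[:3,:3]).inv()*R.from_matrix(Tt[:3,:3])).magnitude(); d=np.linalg.norm(Tt[:3,3]-T0[:3,3])
    n=n or int(max(1,np.ceil(d/vmax),np.ceil(th/wmax))); C=T0; out=[]
    for i in range(1,n+1):
        f=i/n; N=T((1-f)*T0[:3,3]+f*Tt[:3,3],sl(f).as_matrix()); D=np.linalg.inv(C)@N
        r=np.round([*D[:3,3],*R.from_matrix(D[:3,:3]).as_rotvec()],3); out.append(','.join('%g'%(x+0) for x in r)+',%g'%g)
        C=C@T(r[:3],R.from_rotvec(r[3:]).as_matrix())
    print(n,'rows d',round(d,4),'ang',round(np.degrees(th),2)); print(',\n'.join(out)); print('err',np.round(1000*(np.linalg.inv(C)@Tt)[:3,3],1))
E
python3 - <<'E'
from fit import *
C=cur(); C[2,3]=.17
lin(scr(.046,-.088,.14),T0=C)
E
```

```text
9 rows d 0.4194 ang 76.63
0.014,0.044,-0.002,0.036,-0.051,0.135,0,
0.02,0.042,-0.005,0.036,-0.05,0.135,0,
0.025,0.039,-0.007,0.036,-0.051,0.135,0,
0.029,0.035,-0.01,0.036,-0.05,0.135,0,
0.033,0.03,-0.012,0.037,-0.051,0.135,0,
0.036,0.025,-0.015,0.036,-0.05,0.135,0,
0.039,0.02,-0.018,0.036,-0.051,0.135,0,
0.039,0.013,-0.021,0.036,-0.05,0.135,0,
0.04,0.007,-0.023,0.036,-0.051,0.135,0
err [ 0.3  0.  -0. ]
```

```bash
python3 -m crank '[0,0,-0.04,0,0,0,0,0,0,-0.05,0,0,0,0,0,0,-0.05,0,0,0,0,0.014,0.044,-0.002,0.036,-0.051,0.135,0,0.02,0.042,-0.005,0.036,-0.05,0.135,0,0.025,0.039,-0.007,0.036,-0.051,0.135,0,0.029,0.035,-0.01,0.036,-0.05,0.135,0,0.033,0.03,-0.012,0.037,-0.051,0.135,0]' && python3 -m crank '[0.036,0.025,-0.015,0.036,-0.05,0.135,0,0.039,0.02,-0.018,0.036,-0.051,0.135,0,0.039,0.013,-0.021,0.036,-0.05,0.135,0,0.04,0.007,-0.023,0.036,-0.051,0.135,0,0,0,0,0,0,0,0,0,0,0,0,0,0,0]'
python3 - <<'E'
from fit import *
where(); plan(scr(.046,-.088,.14),n=1)
snap('side','s3'); snap('wrist','w3')
E
```

```text
time: 7.32
tool_pos: [0.4373, 0.0538, 0.1798]
eef_rot: [1.239, 2.637, -0.29]
wrist_force: [0.7, -0.6, -1.3]
grip_width: 0.0311
time: 8.07
tool_pos: [0.4169, 0.2344, 0.1905]
eef_rot: [1.784, 2.063, -0.481]
wrist_force: [0.7, 0.3, -0.6]
grip_width: 0.0312
bed xyz mm [ 58.3 -95.5 134.3] F bed [-0.5  0.7 -0.4] M [0.01 0.35 0.  ] grip 0.0312 t 8.075 q [ 0.6  -0.08  1.88 -0.44  1.59  0.51]
rows 1 each [0.012, 0.008, -0.0055, 0.0052, -0.0144, 0.041] | total d 0.0155 ang 2.51 mid [0.42  0.241 0.19 ]
```

View pics/w3.png

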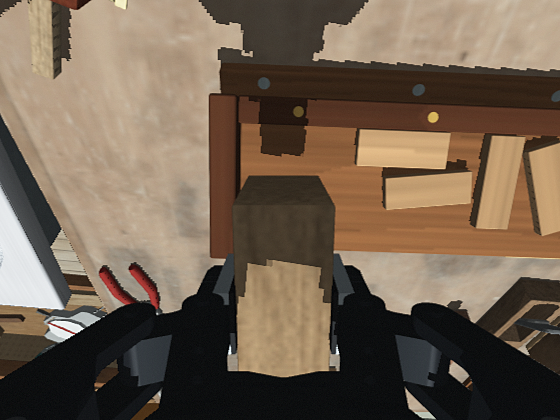

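View pics/s3.png

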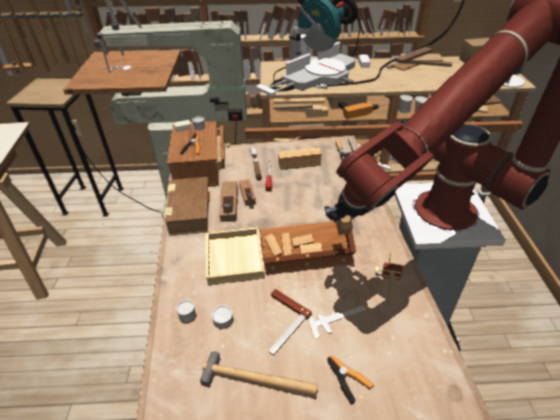

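The wrist view shows the block held upright at (285,260), with the stop at the left (225,180), the ledge along row 118, and the chips at 360–560. I'll correct the pose and check the bed frame from this view.

```bash
python3 -m crank '[0.012,0.008,-0.0055,0.005,-0.014,0.041,0,0,0,0,0,0,0,0,0,0,0,0,0,0,0]'
python3 - <<'E'
from fit import *
where(); plan(scr(.046,-.088,.14),n=1)
snap('wrist','w4')
P,im=load('w4'); L=inb(B0,P)
# ledge inner edge, bed height, stop face
m=(L[...,0]>.01)&(L[...,0]<.08)&(abs(L[...,1]+.05)<.08)&(abs(L[...,2])<.004)
print('bed dz',np.median(L[m][:,2]), 'y min', np.percentile(L[m][:,1],[.2,1]))
A=L[m]; A=A[abs(A[:,2]-np.median(A[:,2]))<.002]; print('tilt fit (dz/dx,dz/dy)',np.linalg.lstsq(np.c_[A[:,:2],np.ones(len(A))],A[:,2],rcond=None)[0])
f=(abs(L[...,2]-.008)<.004)&(abs(L[...,0])<.008)&(L[...,1]<-.05)&(L[...,1]>-.12)
print('ledge face x',np.percentile(L[f][:,0],[10,50,90]),f.sum())
f=(abs(L[...,2]-.016)<.0025)&(L[...,0]<.008)&(L[...,0]>-.03); print('ledge top x',np.percentile(L[f][:,0],[1,99]),np.polyfit(L[f][:,1],L[f][:,0],1))
f=(abs(L[...,2]-.026)<.0035)&(L[...,1]<-.12)&(L[...,0]>0)&(L[...,0]<.09); print('stop top y',np.percentile(L[f][:,1],[1,99]),f.sum())
# block front/face: held block points
E
```

```text
time: 8.55
tool_pos: [0.4234, 0.2478, 0.1902]
eef_rot: [1.82, 2.011, -0.485]
wrist_force: [-0.2, -0.3, -1.2]
grip_width: 0.0312
bed xyz mm [ 47.2 -87.7 140.5] F bed [-0.4 -0.2 -1.2] M [-0.    0.39  0.01] grip 0.0312 t 8.55 q [ 0.62 -0.03  1.84 -0.45  1.6   0.57]
rows 1 each [0.0012, -0.0003, 0.0005, 0.0005, -0.001, -0.0023] | total d 0.0013 ang 0.15 mid [0.423 0.248 0.19 ]
bed dz -0.0013574200470533766 y min [-0.12809228 -0.12793104]
tilt fit (dz/dx,dz/dy) [-0.0013901   0.00022779 -0.0013042 ]Traceback (most recent call last):
  File "<stdin>", line 10, in <module>
    return _quantile_unchecked(
        a, q, axis, out, overwrite_input, method, keepdims, weights)
    return _ureduce(a,
                    func=_quantile_ureduce_func,
    ...<5 lines>...
                    overwrite_input=overwrite_input,
                    method=method)
    r = func(a, **kwargs)
    result = _quantile(arr,
                       quantiles=q,
    ...<2 lines>...
                       out=out,
                       weights=wgt)
    slices_having_nans = np.isnan(arr[-1, ...])
                                  ~~~^^^^^^^^^
IndexError: index -1 is out of bounds for axis 0 with size 0
```

```bash
python3 -m crank '[0.001,0,0.035,0,0,-0.002,0,0,0,0.035,0,0,0,0,0,0,0.025,0,0,0,0,0,0,0.008,0,0,0,0,0,0,0,0,0,0,0,0,0,0,0,0,0,0]'
python3 - <<'E'
from fit import *
where(); plan(scr(.045,-.088,.03),n=1)
E
```

```text
time: 9.35
tool_pos: [0.4295, 0.1992, 0.1017]
eef_rot: [1.817, 2.013, -0.482]
wrist_force: [0.3, 0.9, -1.7]
grip_width: 0.0314
bed xyz mm [ 45.3 -86.6  39.3] F bed [-1.6  0.4 -1. ] M [-0.02  0.39 -0.03] grip 0.0314 t 9.35 q [ 0.54  0.01  1.97 -0.48  1.42  0.57]
rows 1 each [0.0003, -0.0015, 0.0093, 0.0031, -0.0019, -0.0006] | total d 0.0094 ang 0.21 mid [0.429 0.197 0.098]
```

```bash
python3 -m crank '[0,-0.001,0.007,0.003,-0.002,0,0,0,0,0,0,0,0,0]';python3 -m crank '[0,0,0.0015,0,0,0,0,0,0,0,0,0,0,0]';python3 -m crank '[0,0,0.0015,0,0,0,0,0,0,0,0,0,0,0]'
python3 - <<'E'
from fit import *
where(); plan(scr(.045,-.088,.03),n=1)
E
```

```text
time: 9.6
tool_pos: [0.4278, 0.1948, 0.094]
eef_rot: [1.817, 2.013, -0.491]
wrist_force: [0.2, 0.1, -1.2]
grip_width: 0.0315
time: 9.85
tool_pos: [0.4282, 0.1944, 0.0934]
eef_rot: [1.818, 2.012, -0.489]
wrist_force: [-1.2, 0.4, 2.2]
grip_width: 0.0314
time: 10.1
tool_pos: [0.4283, 0.1943, 0.0934]
eef_rot: [1.819, 2.012, -0.489]
wrist_force: [-6.9, 4.0, 9.0]
grip_width: 0.031
bed xyz mm [ 45.2 -88.3  29.7] F bed [ 0.4 -6.5 10.1] M [-0.93  0.34  0.07] grip 0.031 t 10.1 q [ 0.53  0.02  1.97 -0.48  1.41  0.57]
rows 1 each [0.0002, 0.0003, -0.0003, -0.0022, 0.0, -0.0006] | total d 0.0004 ang 0.13 mid [0.428 0.195 0.093]
```

```bash
python3 -m crank '[0,0,-0.0006,-0.002,0,0,0,0.002,0,0,0,0,0,0,0.002,0,0,0,0,0,0,0,0,0,0,0,0,0]'
python3 - <<'E'
from fit import *
where(); plan(scr(.041,-.088,.03),n=1)
snap('wrist','w5')
P,im=load('w5'); L=inb(B0,P)
E
```

```text
time: 10.6
tool_pos: [0.429, 0.1975, 0.0917]
eef_rot: [1.815, 2.011, -0.485]
wrist_force: [0.1, 0.1, 4.4]
grip_width: 0.031
bed xyz mm [ 41.7 -87.2  29.8] F bed [2.1 0.1 3.8] M [-0.14  0.05  0.05] grip 0.031 t 10.6 q [ 0.54  0.02  1.97 -0.48  1.4   0.58]
rows 1 each [0.0007, -0.0008, -0.0002, 0.0027, 0.0015, -0.0007] | total d 0.0011 ang 0.18 mid [0.429 0.198 0.092]
```

View pics/w5.png

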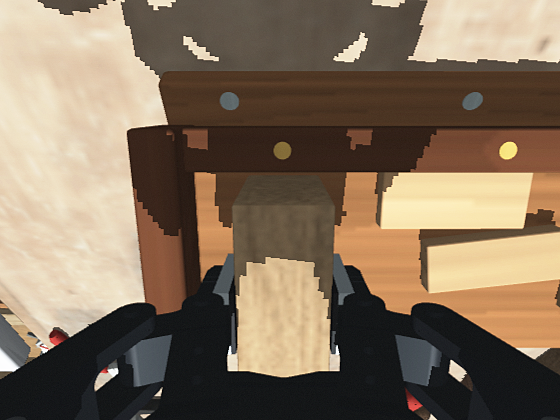

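The view shows the block standing at columns 233–335, clear of the stop (200) and the chips (378 onward), with its end a few mm from the ledge. Start the wipe.

```bash
python3 -m crank '[0.001,0.015,0,0.001,0,0,0,0,0.015,0,0.001,0,0,0,0,0.015,0,0,0,0,0,0,0.015,0,0,0,0,0,0,0.015,0,0,0,0,0,0,0.015,0,0,0,0,0,0,0,0,0,0,0,0]'
python3 - <<'E'
from fit import *
where(); plan(scr(.041,.002,.03),n=1)
snap('wrist','w6')
E
```

```text
time: 11.52
tool_pos: [0.5191, 0.2081, 0.0907]
eef_rot: [1.817, 2.012, -0.484]
wrist_force: [2.5, 4.8, 3.7]
grip_width: 0.0313
bed xyz mm [40.   3.5 29.7] F bed [-2.   3.   5.5] M [ 0.39  0.57 -0.01] grip 0.0313 t 11.525 q [ 0.48  0.2   1.78 -0.49  1.39  0.52]
rows 1 each [-0.001, -0.0015, -0.0003, 0.0019, -0.0004, -0.001] | total d 0.0018 ang 0.12 mid [0.518 0.208 0.091]
```

View pics/w6.png

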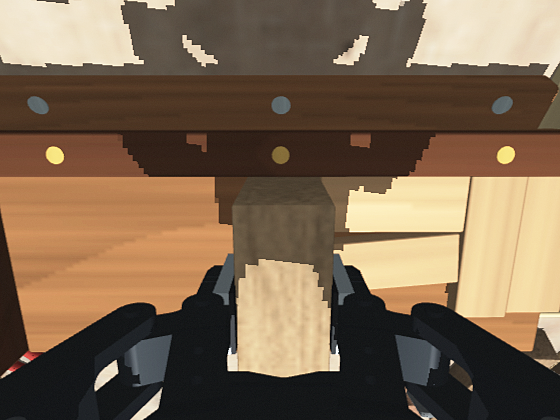

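The chips are bunched in front of the block and the swept bed behind it is clean. Continue to y of about 150 mm.

```bash
python3 -m crank '[-0.001,0.018,0,0.001,0,0,0,0,0.018,0,0,0,0,0,0,0.018,0,0,0,0,0,0,0.018,0,0,0,0,0,0,0,0,0,0,0,0]'
python3 - <<'E'
from fit import *
where(); plan(scr(.041,.075,.03),n=1)
snap('wrist','w7')
E
```

```text
time: 12.2
tool_pos: [0.59, 0.2146, 0.0912]
eef_rot: [1.818, 2.012, -0.487]
wrist_force: [0.4, 4.6, 4.9]
grip_width: 0.031
bed xyz mm [40.9 74.7 29.7] F bed [-1.5  0.9  6.5] M [0.2  0.58 0.07] grip 0.031 t 12.2 q [ 0.44  0.33  1.62 -0.5   1.4   0.47]
rows 1 each [-0.0001, 0.0003, -0.0003, -0.0004, -0.0002, -0.0005] | total d 0.0005 ang 0.04 mid [0.59  0.215 0.091]
```

View pics/w7.png

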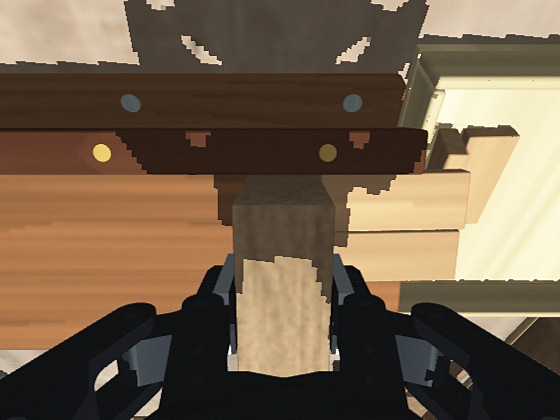

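```bash
python3 -m crank '[0,0.02,0,0,0,0,0,0,0.02,0,0,0,0,0,0,0.02,0,0,0,0,0,0,0.02,0,0,0,0,0,0,0,0,0,0,0,0]'
python3 - <<'E'
from fit import *
where()
snap('wrist','w8')
E
```

```text
time: 12.88
tool_pos: [0.6685, 0.2211, 0.0888]
eef_rot: [1.818, 2.012, -0.492]
wrist_force: [0.2, 0.7, -1.9]
grip_width: 0.0309
bed xyz mm [ 41.1 153.5  26.9] F bed [-1.5  0.3 -1.3] M [-0.03  0.32  0.03] grip 0.0309 t 12.875 q [ 0.4   0.48  1.42 -0.5   1.43  0.42]
```

View pics/w8.png

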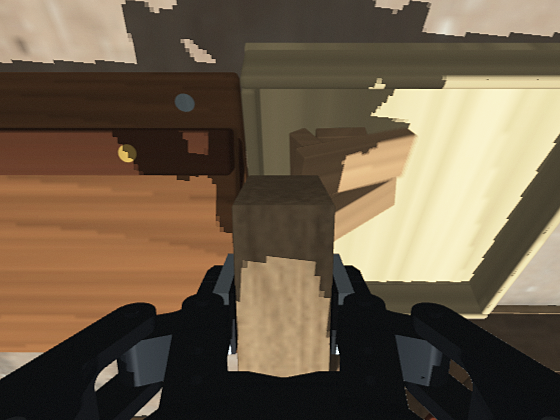

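The block is past the open end and the chips are in the tray around (340,180). Lift and look.

```bash
python3 -m crank '[0,0,-0.03,0,0,0,0,0,0,-0.05,0,0,0,0,0,0,-0.05,0,0,0,0,0,0,-0.02,0,0,0,0,0,0,0,0,0,0,0]'
python3 - <<'E'
from fit import *
where()
im,d,p=snap('wrist','w9');print([(np.round(x['box']).tolist(),round(x['confidence'],2)) for x in spot_in('chip_1','wrist')][:6])
E
```

```text
time: 13.55
tool_pos: [0.6612, 0.2966, 0.2198]
eef_rot: [1.817, 2.013, -0.49]
wrist_force: [0.0, 0.0, -1.2]
grip_width: 0.0313
bed xyz mm [ 40.9 153.8 178.3] F bed [-0.6  0.  -1. ] M [0.03 0.43 0.02] grip 0.0313 t 13.55 q [ 0.49  0.44  1.25 -0.48  1.66  0.4 ]
[([287.0, 118.0, 307.0, 177.0], 0.71), ([302.0, 121.0, 332.0, 159.0], 0.66), ([293.0, 149.0, 350.0, 186.0], 0.61)]
```

View pics/w9.png

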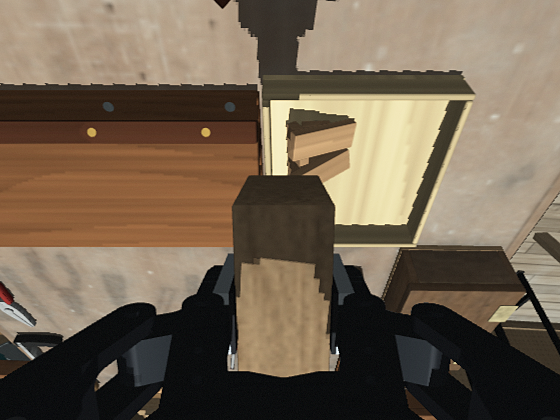

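All visible chips lie inside the tray at about (320,150), and the bed is clean. Return the block to the bench.

```bash
python3 - <<'E'
from fit import *
lin(T([.4575,-.1691,.13],down(77.2)),vmax=.055,wmax=.17)
E
```

```text
10 rows d 0.514 ang 76.68
-0.034,-0.025,0.03,-0.033,0.045,-0.121,0,
-0.032,-0.029,0.027,-0.034,0.045,-0.122,0,
-0.029,-0.035,0.025,-0.033,0.045,-0.121,0,
-0.025,-0.038,0.023,-0.033,0.046,-0.122,0,
-0.022,-0.042,0.02,-0.034,0.045,-0.121,0,
-0.017,-0.045,0.018,-0.033,0.045,-0.122,0,
-0.013,-0.047,0.015,-0.033,0.045,-0.121,0,
-0.007,-0.049,0.014,-0.034,0.045,-0.122,0,
-0.002,-0.05,0.011,-0.033,0.045,-0.121,0,
0.004,-0.051,0.01,-0.033,0.046,-0.122,0
err [0.1 0.3 0.4]
```

```bash
python3 -m crank '[-0.034,-0.025,0.03,-0.033,0.045,-0.121,0,-0.032,-0.029,0.027,-0.034,0.045,-0.122,0,-0.029,-0.035,0.025,-0.033,0.045,-0.121,0,-0.025,-0.038,0.023,-0.033,0.046,-0.122,0,-0.022,-0.042,0.02,-0.034,0.045,-0.121,0,-0.017,-0.045,0.018,-0.033,0.045,-0.122,0,-0.013,-0.047,0.015,-0.033,0.045,-0.121,0,-0.007,-0.049,0.014,-0.034,0.045,-0.122,0]' && python3 -m crank '[-0.002,-0.05,0.011,-0.033,0.045,-0.121,0,0.004,-0.051,0.01,-0.033,0.046,-0.122,0,0,0,0,0,0,0,0,0,0,0,0,0,0,0]'
python3 - <<'E'
from fit import *
lin(T([.4575,-.1691,.034],down(77.2)),n=3)
im,d,p=snap('scene','c10')
cv2.imwrite('pics/c10b.png',cv2.resize(im[120:330,140:420,::-1],(800,600)))
print([(np.round(x['box']).tolist(),round(x['confidence'],2)) for x in spot_in('chip_1','scene')])
E
```

```text
time: 14.65
tool_pos: [0.4968, -0.0763, 0.1456]
eef_rot: [0.702, 2.977, -0.111]
wrist_force: [1.0, -0.8, -1.7]
grip_width: 0.0314
time: 15.15
tool_pos: [0.4576, -0.1679, 0.1297]
eef_rot: [-0.353, -3.122, -0.005]
wrist_force: [0.3, 0.4, -1.7]
grip_width: 0.0316
3 rows d 0.0957 ang 0.22
0,-0.001,0.032,0.001,0,-0.001,0,
0,0,0.032,0.001,0,0,0,
0,0,0.032,0.001,-0.001,-0.001,0
err [-0.2 -0.4 -0.3]
[]
```

View pics/c10b.png

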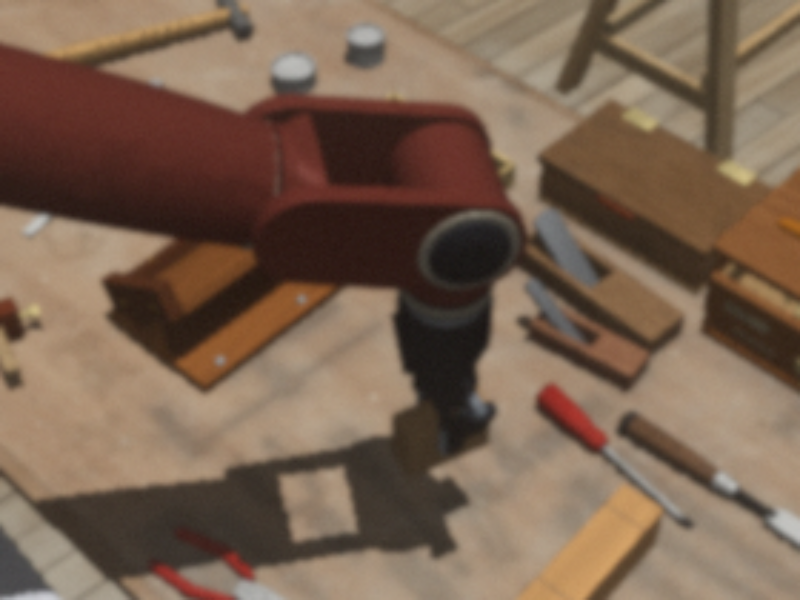

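The arm hides the tray in this picture, and the block is upright over its old place. Lower it.

```bash
python3 -m crank '[0,-0.001,0.032,0.001,0,0,0,0,0,0.032,0.001,0,0,0,0,0,0.03,0.001,0,0,0,0,0,0,0,0,0,0,0,0,0,0,0,0,0]'; python3 -m crank '[0,0,0.003,0,0,0,0,0,0,0,0,0,0,0]';  python3 -m crank '[0,0,0.0015,0,0,0,0,0,0,0,0,0,0,0]'
```

```text
time: 15.88
tool_pos: [0.4602, -0.1687, 0.0388]
eef_rot: [0.346, 3.118, -0.002]
wrist_force: [0.1, -0.7, -1.1]
grip_width: 0.0314
time: 16.12
tool_pos: [0.4598, -0.1693, 0.0356]
eef_rot: [0.349, 3.118, -0.002]
wrist_force: [-0.2, 0.8, -2.2]
grip_width: 0.0312
time: 16.38
tool_pos: [0.4592, -0.1691, 0.0332]
eef_rot: [0.349, 3.119, -0.001]
wrist_force: [0.6, 0.1, -1.9]
grip_width: 0.0316
```

```bash
python3 -m crank '[0,0,0.0025,0,0,0,0,0,0,0,0,0,0,0]';  python3 -m crank '[0,0,0.001,0,0,0,0,0,0,0,0,0,0,0]'
```

```text
time: 16.62
tool_pos: [0.4589, -0.1689, 0.0303]
eef_rot: [0.349, 3.12, -0.001]
wrist_force: [0.4, -0.2, -2.4]
grip_width: 0.0313
time: 16.88
tool_pos: [0.4593, -0.1691, 0.0299]
eef_rot: [0.349, 3.12, -0.001]
wrist_force: [-0.7, 0.9, 0.3]
grip_width: 0.0312
```

```bash
python3 -m crank '[0,0,-0.0005,0,0,0,0.085,0,0,0,0,0,0,0.085,0,0,0,0,0,0,0.085,0,0,-0.04,0,0,0,0.085,0,0,-0.055,0,0,0,0.085,0,0,-0.055,0,0,0,0.085,0,0,0,0,0,0,0.085]'
python3 - <<'E'
from fit import *
lin(T([.4986,-.3137,.17],down(97.5)),g=.085)
E
```

```text
time: 17.75
tool_pos: [0.4619, -0.1705, 0.1865]
eef_rot: [0.348, 3.109, -0.008]
wrist_force: [0.4, -0.4, 0.0]
grip_width: 0.0849
3 rows d 0.1487 ang 20.28
-0.022,-0.044,0.006,-0.002,0.004,-0.118,0.085,
-0.018,-0.046,0.006,-0.002,0.005,-0.118,0.085,
-0.011,-0.048,0.005,-0.002,0.004,-0.118,0.085
err [-0.1  0.1  0.4]
```

```bash
python3 -m crank '[-0.022,-0.044,0.006,-0.002,0.004,-0.118,0.085,-0.018,-0.046,0.006,-0.002,0.005,-0.118,0.085,-0.011,-0.048,0.005,-0.002,0.004,-0.118,0.085,0,0,0,0,0,0,0.085,0,0,0,0,0,0,0.085]'
python3 - <<'E'
from fit import *
im,d,p=snap('wrist','w11'); 
P,_=load('w11')
for nm,(cx,cy),h in [('scr',(.458,-.17),.055),('rail',(.499,-.314),.056)]:
    m=(abs(P[...,0]-cx)<.13)&(abs(P[...,1]-cy)<.06)&(abs(P[...,2]-h)<.005)
    Q=P[m]
    if len(Q)<9: continue
    (a,b),(w,hh),an=cv2.minAreaRect((Q[:,:2]*1000).astype(np.float32)); print(nm,len(Q),a,b,w,hh,an,np.median(Q[:,2]))
print(read_state()['tool_pos'],read_state()['q'].round(2))
lin(T([.4986,-.3137,.034],down(97.5)),g=.085)
snap('side','s11'); cv2.imwrite('pics/s11b.png',cv2.resize(cv2.imread('pics/s11.png')[130:300,190:390],(800,600)))
E
```

```text
time: 18.38
tool_pos: [0.4946, -0.3113, 0.1616]
eef_rot: [0.204, -3.124, -0.013]
wrist_force: [0.0, -0.3, -0.1]
grip_width: 0.0852
scr 5830 460.03448486328125 -169.98117065429688 33.412147521972656 79.94338989257812 77.42247009277344 0.05398190597210191
rail 15609 498.9032287597656 -314.2187194824219 169.86013793945312 44.235694885253906 7.441020488739014 0.05485102202092226
[ 0.49475924 -0.31097972  0.16201505] [-0.69  0.02  1.77 -0.    1.36 -2.39]
3 rows d 0.1281 ang 0.75
-0.002,-0.001,0.043,0.003,-0.003,0,0.085,
-0.001,-0.002,0.042,0.002,-0.004,0,0.085,
-0.001,-0.001,0.043,0.003,-0.003,0,0.085
err [-0.3  0.1 -0. ]
```

View pics/w11.png

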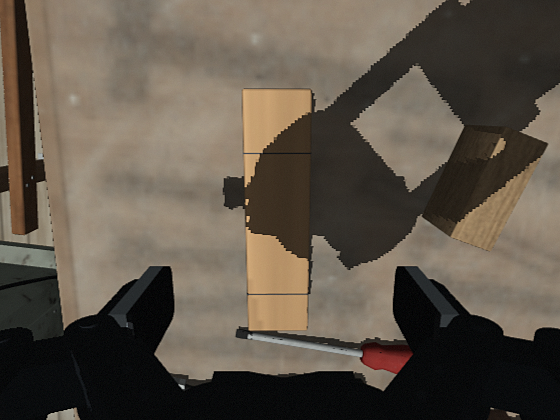

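View pics/s11b.png

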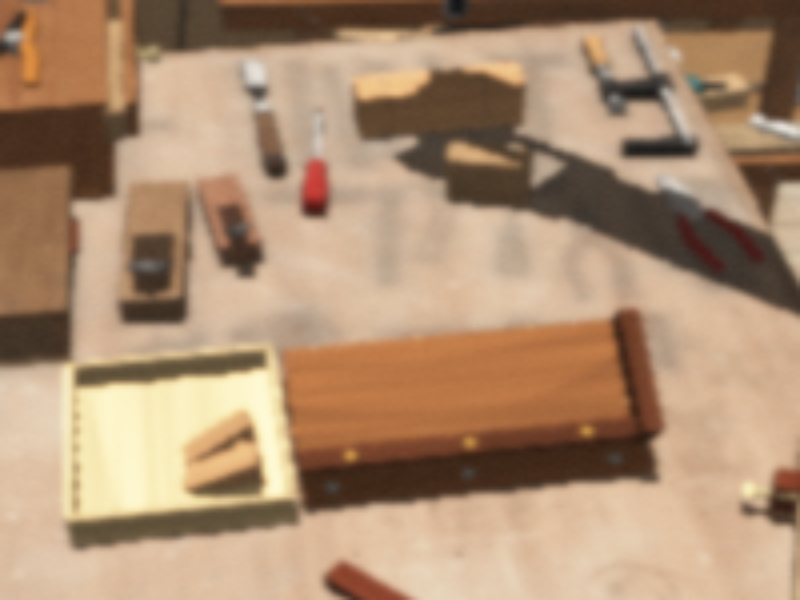

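The scraper stands upright on the bench at (485,185) in the wrist view. The bed is clear and the chips lie within the tray. The rail is at (278,210), and the screwdriver tip is just beyond its far end, so I'll lift straight up.

```bash
python3 -m crank '[-0.002,-0.001,0.043,0.003,-0.003,0,0.085,-0.001,-0.002,0.042,0.002,-0.004,0,0.085,-0.001,-0.001,0.035,0.003,-0.003,0,0.085,0,0,0,0,0,0,0.085,0,0,0,0,0,0,0.085]'
python3 - <<'E'
from fit import *
lin(T([.4988,-.314,.034],down(97.45)),g=.085,n=1)
E
```

```text
time: 19.1
tool_pos: [0.4998, -0.3152, 0.0447]
eef_rot: [-0.207, 3.132, -0.005]
wrist_force: [0.2, 0.6, 1.0]
grip_width: 0.0852
1 rows d 0.0108 ang 0.25
0.001,0.001,0.011,-0.003,0.002,0.002,0.085
err [-0.1  0.3 -0.3]
```

```bash
python3 -m crank '[0.001,0.001,0.01,-0.002,0.002,0.002,0.085,0,0,0,0,0,0,0.085,0,0,0,0,0,0,0,0,0,0,0,0,0,0,0,0,0,0,0,0,0,0,0,0,0,0,0,0]'
python3 - <<'E'
from fit import *
lin(T([.4988,-.314,.034],down(97.45)),g=.085,n=1)
E
```

```text
time: 19.85
tool_pos: [0.4981, -0.3145, 0.0334]
eef_rot: [0.203, -3.134, -0.0]
wrist_force: [-0.6, 1.1, 2.6]
grip_width: 0.0431
1 rows d 0.001 ang 0.06
-0.001,0,-0.001,0,-0.001,-0.001,0.085
err [0.3 0.4 0.4]
```

```bash
python3 -m crank '[0,0,-0.04,0,0,0,0,0,0,-0.06,0,0,0,0,0,0,-0.06,0,0,0,0,0,0,0,0,0,0,0]'
python3 - <<'E'
from fit import *
where(); lin(rl(.030,-.038,.14,-1),vmax=.055)
E
```

```text
time: 20.35
tool_pos: [0.5006, -0.3165, 0.1993]
eef_rot: [-0.202, 3.128, -0.012]
wrist_force: [0.6, -0.2, -3.3]
grip_width: 0.0432
bed xyz mm [ 544.6  -68.4 -136.3] F bed [-1.4  0.5 -3. ] M [ 0.02 -0.07 -0.02] grip 0.0432 t 20.35 q [-0.69 -0.    1.74 -0.    1.4  -2.39]
11 rows d 0.5849 ang 29.6
-0.004,0.053,0.001,0.047,0.001,0.002,0,
-0.004,0.053,-0.001,0.047,0.001,0.003,0,
-0.004,0.053,-0.004,0.047,0.002,0.002,0,
-0.004,0.053,-0.006,0.047,0.001,0.002,0,
-0.004,0.052,-0.009,0.046,0.001,0.002,0,
-0.003,0.052,-0.011,0.047,0.001,0.003,0,
-0.004,0.051,-0.013,0.047,0.002,0.002,0,
-0.003,0.051,-0.016,0.047,0.001,0.002,0,
-0.003,0.05,-0.018,0.047,0.001,0.002,0,
-0.003,0.048,-0.021,0.047,0.001,0.003,0,
-0.003,0.048,-0.023,0.047,0.002,0.002,0
err [-0.1  0.4  0. ]
```

```bash
python3 -m crank '[-0.004,0.053,0.001,0.047,0.001,0.002,0,-0.004,0.053,-0.001,0.047,0.001,0.003,0,-0.004,0.053,-0.004,0.047,0.002,0.002,0,-0.004,0.053,-0.006,0.047,0.001,0.002,0,-0.004,0.052,-0.009,0.046,0.001,0.002,0,-0.003,0.052,-0.011,0.047,0.001,0.003,0,-0.004,0.051,-0.013,0.047,0.002,0.002,0,-0.003,0.051,-0.016,0.047,0.001,0.002,0]' && python3 -m crank '[-0.003,0.05,-0.018,0.047,0.001,0.002,0,-0.003,0.048,-0.021,0.047,0.001,0.003,0,-0.003,0.048,-0.023,0.047,0.002,0.002,0,0,0,0,0,0,0,0,0,0,0,0,0,0,0]'
python3 - <<'E'
from fit import *
where(); lin(rl(.030,-.038,.14,-1),n=1)
snap('wrist','w12')
E
```

```text
time: 21.35
tool_pos: [0.4747, 0.112, 0.18]
eef_rot: [-0.172, 3.072, -0.585]
wrist_force: [1.4, -0.6, -3.1]
grip_width: 0.0433
time: 21.98
tool_pos: [0.4675, 0.2687, 0.1772]
eef_rot: [-0.159, 3.019, -0.799]
wrist_force: [0.2, -0.4, -3.2]
grip_width: 0.0431
bed xyz mm [ 26.5 -41.7 137.3] F bed [-1.2  0.2 -2.9] M [ 0.02  0.52 -0.02] grip 0.0431 t 21.975 q [ 0.6   0.09  1.74 -0.44  1.58 -1.02]
1 rows d 0.0057 ang 0.78
-0.004,-0.003,-0.003,0.007,-0.01,0.006,0
err [ 0.4 -0.5  0.2]
```

View pics/w12.png

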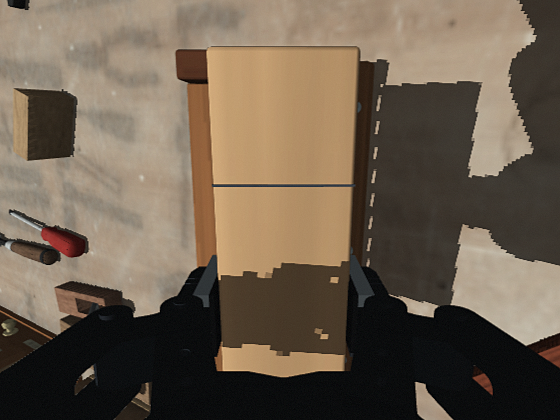

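The wrist view shows the rail held over the bed, aligned along the trough, with the stop at (190,65). Lower it.

```bash
python3 -m crank '[-0.004,-0.003,-0.003,0.007,-0.01,0.006,0,0,0,0.03,0,0,0,0,0,0,0.03,0,0,0,0,0,0,0.025,0,0,0,0,0,0,0,0,0,0,0,0,0,0,0,0,0,0]'
python3 - <<'E'
from fit import *
where(); lin(rl(.026,-.042,.036,-1),n=1)
E
```

```text
time: 22.78
tool_pos: [0.4781, 0.2264, 0.1114]
eef_rot: [-0.149, 3.002, -0.801]
wrist_force: [-0.0, -0.4, -3.7]
grip_width: 0.0432
bed xyz mm [ 31.  -35.4  58.8] F bed [-1.5 -0.1 -3.4] M [-0.01  0.53  0.02] grip 0.0432 t 22.775 q [ 0.54  0.12  1.83 -0.48  1.44 -1.01]
1 rows d 0.0242 ang 0.35
0.007,0.005,0.023,0.002,0.004,-0.004,0
err [-0.3 -0.1 -0.2]
```

```bash
python3 -m crank '[0.004,0.003,0.01,0.002,0.004,-0.004,0,0.002,0.001,0.01,0,0,0,0,0,0,0,0,0,0,0,0,0,0,0,0,0,0]'
python3 - <<'E'
from fit import *
where(); lin(rl(.026,-.042,.034,-1),n=1)
E
```

```text
time: 23.28
tool_pos: [0.472, 0.2194, 0.0907]
eef_rot: [-0.156, 3.006, -0.807]
wrist_force: [0.7, 0.3, -3.5]
grip_width: 0.0431
bed xyz mm [ 26.2 -42.3  37.7] F bed [-1.9  0.7 -2.9] M [ 0.03  0.5  -0.02] grip 0.0431 t 23.275 q [ 0.53  0.13  1.86 -0.48  1.41 -1.  ]
1 rows d 0.0037 ang 0.14
0,0,0.004,-0.001,-0.001,0.002,0
err [-0.3  0.2 -0.3]
```

```bash
python3 -m crank '[0,0,0.003,-0.001,-0.001,0.002,0,0,0,0,0,0,0,0]'; python3 -m crank '[0,0,0.0015,0,0,0,0,0,0,0,0,0,0,0]'
python3 - <<'E'
from fit import *
where(); print(R.from_matrix(cur()[:3,:3].T@rl(.026,-.042,.034,-1)[:3,:3]).as_rotvec().round(4))
E
```

```text
time: 23.52
tool_pos: [0.4721, 0.2178, 0.088]
eef_rot: [-0.153, 3.006, -0.805]
wrist_force: [0.3, 0.9, -3.4]
grip_width: 0.043
time: 23.78
tool_pos: [0.4724, 0.2172, 0.0871]
eef_rot: [-0.153, 3.005, -0.805]
wrist_force: [-0.4, 0.4, -2.6]
grip_width: 0.0429
bed xyz mm [ 26.2 -42.1  33.4] F bed [-1.6 -0.3 -2. ] M [-0.03  0.52 -0.02] grip 0.0429 t 23.775 q [ 0.53  0.13  1.86 -0.48  1.4  -1.  ]
[ 0.0003  0.     -0.0005]
```

```bash
python3 -m crank '[0,0,0.001,0,0,0,0,0,0,0,0,0,0,0]'
python3 - <<'E'
from fit import *
where()
E
```

```text
time: 24.02
tool_pos: [0.4724, 0.2172, 0.087]
eef_rot: [-0.153, 3.005, -0.804]
wrist_force: [-3.7, 4.0, 4.8]
grip_width: 0.0431
bed xyz mm [ 26.3 -42.   33.4] F bed [-1.4 -3.3  6.3] M [-0.61  0.41  0.06] grip 0.0431 t 24.025 q [ 0.53  0.13  1.86 -0.48  1.4  -1.  ]
```

On the bed. Slide down to the ledge, watching the force.

```bash
python3 -m crank '[0,0.0025,0,0,0,0,0,0,0,0,0,0,0,0]';python3 - <<'E'
from fit import *
where()
E
python3 -m crank '[0,0.0015,0,0,0,0,0,0,0,0,0,0,0,0]';python3 - <<'E'
from fit import *
where()
E
```

```text
time: 24.28
tool_pos: [0.4728, 0.2187, 0.0862]
eef_rot: [-0.152, 3.004, -0.807]
wrist_force: [-1.8, 0.8, 5.8]
grip_width: 0.0431
bed xyz mm [ 24.6 -41.5  33.4] F bed [ 2.  -1.7  5.5] M [-0.51 -0.09  0.05] grip 0.0431 t 24.275 q [ 0.53  0.14  1.86 -0.48  1.4  -1.  ]
time: 24.52
tool_pos: [0.4729, 0.2199, 0.0855]
eef_rot: [-0.152, 3.003, -0.807]
wrist_force: [-1.4, -0.1, 5.0]
grip_width: 0.0432
bed xyz mm [ 23.3 -41.2  33.4] F bed [ 2.5 -1.4  4.3] M [-0.38 -0.04  0.02] grip 0.0432 t 24.525 q [ 0.53  0.14  1.86 -0.48  1.4  -1.  ]
```

```bash
python3 -m crank '[0,0.0012,0,0,0,0,0,0,0,0,0,0,0,0]';python3 - <<'E'
from fit import *
where()
E
python3 -m crank '[0,0.0012,0,0,0,0,0,0,0,0,0,0,0,0]';python3 - <<'E'
from fit import *
where()
E
```

```text
time: 24.78
tool_pos: [0.4729, 0.2209, 0.0849]
eef_rot: [-0.152, 3.003, -0.807]
wrist_force: [-1.2, 0.2, 5.3]
grip_width: 0.043
bed xyz mm [ 22.1 -41.1  33.4] F bed [ 2.4 -1.2  4.8] M [-0.3  -0.12  0.08] grip 0.043 t 24.775 q [ 0.53  0.14  1.86 -0.48  1.4  -0.99]
time: 25.02
tool_pos: [0.4729, 0.221, 0.0849]
eef_rot: [-0.151, 3.002, -0.811]
wrist_force: [-2.5, -2.5, 8.0]
grip_width: 0.0432
bed xyz mm [ 21.9 -41.1  33.4] F bed [ 5.9 -2.7  5.8] M [-0.47 -0.8   0.09] grip 0.0432 t 25.025 q [ 0.53  0.14  1.85 -0.48  1.4  -0.99]
```

Ledge contact at x ≈ 22. Now push to the end stop.

```bash
python3 -m crank '[0.0025,0,0,0,0,0,0,0,0,0,0,0,0,0]';python3 - <<'E'
from fit import *
where()
E
python3 -m crank '[0.0015,0,0,0,0,0,0,0,0,0,0,0,0,0]';python3 - <<'E'
from fit import *
where()
E
```

```text
time: 25.28
tool_pos: [0.4723, 0.2211, 0.0852]
eef_rot: [-0.153, 2.998, -0.808]
wrist_force: [5.3, -3.7, 4.0]
grip_width: 0.0433
bed xyz mm [ 21.9 -41.7  33.8] F bed [5.7 4.9 1.4] M [ 0.57 -0.68  0.1 ] grip 0.0433 t 25.275 q [ 0.53  0.14  1.86 -0.48  1.4  -0.99]
time: 25.52
tool_pos: [0.4713, 0.2211, 0.0854]
eef_rot: [-0.153, 2.997, -0.807]
wrist_force: [6.9, -3.1, 4.4]
grip_width: 0.0431
bed xyz mm [ 22.  -42.7  34. ] F bed [5.4 6.5 2. ] M [ 0.9  -0.67  0.1 ] grip 0.0431 t 25.525 q [ 0.54  0.14  1.86 -0.48  1.4  -0.99]
```

```bash
python3 - <<'E'
from fit import *
print(R.from_matrix(cur()[:3,:3].T@rl(.026,-.042,.034,-1)[:3,:3]).as_rotvec().round(4))
E
python3 -m crank '[0.001,-0.0005,0.0005,0,0,0,0,0,0,0,0,0,0,0]';python3 - <<'E'
from fit import *
where();print(R.from_matrix(cur()[:3,:3].T@rl(.026,-.042,.034,-1)[:3,:3]).as_rotvec().round(4))
E
```

```text
[-0.0026  0.0076 -0.0021]
time: 25.78
tool_pos: [0.4705, 0.2209, 0.0853]
eef_rot: [-0.153, 2.997, -0.804]
wrist_force: [5.7, 0.4, 4.2]
grip_width: 0.0431
bed xyz mm [ 22.  -43.6  33.8] F bed [2.3 5.7 3.5] M [ 0.7  -0.39  0.16] grip 0.0431 t 25.775 q [ 0.54  0.14  1.86 -0.48  1.4  -0.99]
[-0.0012  0.0078 -0.0023]
```

```bash
python3 -m crank '[0.0012,0,0.0003,0,0.006,-0.001,0,0,0,0,0,0,0,0]';python3 - <<'E'
from fit import *
where();print(R.from_matrix(cur()[:3,:3].T@rl(.026,-.042,.034,-1)[:3,:3]).as_rotvec().round(4))
E
python3 -m crank '[0.001,0,0,0,0,0,0,0,0,0,0,0,0,0]';python3 - <<'E'
from fit import *
where();print(R.from_matrix(cur()[:3,:3].T@rl(.026,-.042,.034,-1)[:3,:3]).as_rotvec().round(4))
E
```

```text
time: 26.02
tool_pos: [0.47, 0.2208, 0.0852]
eef_rot: [-0.152, 3.001, -0.805]
wrist_force: [8.3, -0.7, 3.0]
grip_width: 0.0435
bed xyz mm [ 22.  -44.   33.7] F bed [2.9 8.2 1.8] M [ 1.2  -0.31  0.06] grip 0.0435 t 26.025 q [ 0.53  0.14  1.86 -0.48  1.4  -0.99]
[-0.0008  0.0037 -0.0018]
time: 26.28
tool_pos: [0.47, 0.2209, 0.0853]
eef_rot: [-0.153, 2.999, -0.804]
wrist_force: [11.6, -0.9, 1.2]
grip_width: 0.0429
bed xyz mm [ 22.  -44.1  33.9] F bed [ 2.4 11.4  0.1] M [ 1.71 -0.34  0.04] grip 0.0429 t 26.275 q [ 0.54  0.13  1.86 -0.48  1.4  -0.99]
[-0.0004  0.0063 -0.0019]
```

```bash
python3 -m crank '[-0.0008,0,0.001,0,0.006,-0.001,0,0,0,0,0,0,0,0]';python3 - <<'E'
from fit import *
where();print(R.from_matrix(cur()[:3,:3].T@rl(.026,-.042,.034,-1)[:3,:3]).as_rotvec().round(4))
im,d,p=snap('wrist','w13')
P,_=load('w13'); L=inb(B0,P)
m=(abs(L[...,2]-.056)<.008)&(abs(L[...,0]-.022)<.018)&(L[...,1]<-.06)&(L[...,1]>-.128)
A=L[m]; A=A[abs(A[:,2]-np.median(A[:,2]))<.003]; print('rail top',np.median(A[:,2]),np.linalg.lstsq(np.c_[A[:,:2],np.ones(len(A))],A[:,2],rcond=None)[0].round(4))
m=(abs(L[...,2])<.006)&(L[...,0]>.055)&(L[...,0]<.085)&(L[...,1]<.0)&(L[...,1]>-.125);A=L[m]; print('bed',np.median(A[:,2]),np.linalg.lstsq(np.c_[A[:,:2],np.ones(len(A))],A[:,2],rcond=None)[0].round(4))
E
```

```text
time: 26.52
tool_pos: [0.4701, 0.2206, 0.0849]
eef_rot: [-0.151, 3.007, -0.806]
wrist_force: [5.9, -0.9, 5.6]
grip_width: 0.043
bed xyz mm [ 22.  -44.   33.4] F bed [4.1 5.8 4.1] M [ 1.13 -0.34 -0.03] grip 0.043 t 26.525 q [ 0.53  0.14  1.86 -0.48  1.4  -0.99]
[-0.0004 -0.002  -0.0014]
rail top 0.05472083619528371 [-0.0012  0.0001  0.0548]
bed -0.0013484364268928238 [-0.0022  0.0001 -0.0012]
```

View pics/w13.png

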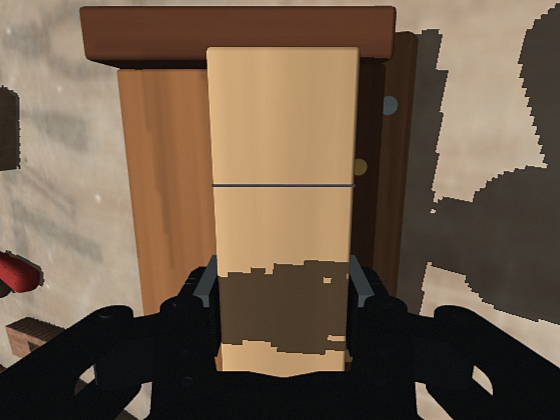

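```bash
python3 - <<'E'
from fit import *
P,_=load('w13'); L=inb(B0,P)
m=(abs(L[...,2]-.0547)<.002)&(abs(L[...,0]-.022)<.018)&(L[...,1]<-.06);print('rail end y',np.percentile(L[m][:,1],[0.1,1]),'x range',np.percentile(L[(abs(L[...,2]-.0547)<.002)&(abs(L[...,0]-.022)<.03)&(L[...,1]<-.06)][:,0],[.5,99.5]))
m=(abs(L[...,2]-.0247)<.002)&(L[...,0]>.05)&(L[...,0]<.09)&(L[...,1]<-.1);print('stop top y',np.percentile(L[m][:,1],[.5,99.5]))
E
python3 -m crank '[0.0005,0.0003,0,0,0,0,0,0,0,0,0,0,0,0]';python3 - <<'E'
from fit import *
where();print(R.from_matrix(cur()[:3,:3].T@rl(.026,-.042,.034,-1)[:3,:3]).as_rotvec().round(4))
E
```

```text
rail end y [-0.12832064 -0.12764904] x range [0.00018555 0.04333934]
stop top y [-0.14607061 -0.12841327]
time: 26.82
tool_pos: [0.4701, 0.2206, 0.0849]
eef_rot: [-0.151, 3.005, -0.806]
wrist_force: [9.9, -0.9, 5.3]
grip_width: 0.043
bed xyz mm [ 22.  -43.9  33.4] F bed [4.4 9.7 3.6] M [ 1.35 -0.42 -0.01] grip 0.043 t 26.825 q [ 0.53  0.14  1.86 -0.48  1.4  -0.99]
[-0.0008 -0.0006 -0.0016]
```

The rail end (-128.3) meets the stop's inner face (-128.4) in the same view. Release and withdraw along the bed normal.

```bash
python3 -m crank '[0,0,0,0,0,0,0.06,0,0,0,0,0,0,0.065,0,0,0,0,0,0,0.065]'; python3 -m crank '[0,0,-0.015,0,0,0,0.065,0,0,-0.03,0,0,0,0.065,0,0,-0.05,0,0,0,0.065,0,0,-0.05,0,0,0,0.065,0,0,0,0,0,0,0.065]'
python3 - <<'E'
from fit import *
where()
im,d,p=snap('wrist','w14')
P,_=load('w14'); L=inb(B0,P)
m=(abs(L[...,2]-.056)<.008)&(abs(L[...,0]-.022)<.018)&(L[...,1]<.03)&(L[...,1]>-.128)
A=L[m]; A=A[abs(A[:,2]-np.median(A[:,2]))<.003]; print('rail top',np.median(A[:,2]),np.linalg.lstsq(np.c_[A[:,:2],np.ones(len(A))],A[:,2],rcond=None)[0].round(4))
m=(abs(L[...,2]-.0547)<.002)&(abs(L[...,0]-.022)<.03);Q=L[m];print('rail rect',cv2.minAreaRect((Q[:,:2]*1000).astype(np.float32)))
m=(abs(L[...,2])<.006)&(L[...,0]>.055)&(L[...,0]<.085)&(abs(L[...,1])<.12);print('bed',np.median(L[m][:,2]))
m=(abs(L[...,2]-.0247)<.002)&(L[...,0]>.05)&(L[...,0]<.09)&(L[...,1]<-.1);print('stop top y',np.percentile(L[m][:,1],[.5,99.5]))
m=(abs(L[...,2]-.0147)<.0015)&(L[...,0]<.01)&(L[...,0]>-.025)&(abs(L[...,1])<.12);print('ledge',m.sum(),np.percentile(L[m][:,0],[1,99]) if m.sum() else '')
E
```

```text
time: 27.2
tool_pos: [0.4644, 0.2201, 0.0807]
eef_rot: [-0.152, 3.018, -0.811]
wrist_force: [0.0, -0.1, -0.4]
grip_width: 0.0649
time: 27.82
tool_pos: [0.4612, 0.2959, 0.2126]
eef_rot: [-0.151, 3.011, -0.799]
wrist_force: [-0.4, -0.5, -0.1]
grip_width: 0.0652
bed xyz mm [ 20.3 -45.1 181.8] F bed [ 0.3 -0.5 -0.3] M [0.05 0.26 0.04] grip 0.0652 t 27.825 q [ 0.64  0.09  1.68 -0.44  1.65 -1.  ]
rail top 0.054702961139789424 [-0.002  -0.      0.0547]
rail rect ((21.404264450073242, -43.030189514160156), (169.48193359375, 43.9888801574707), 89.98894500732422)
bed -0.001370991501904717
stop top y [-0.1457671  -0.12883251]
ledge 4533 [-0.01837865 -0.00151088]
```

View pics/w14.png

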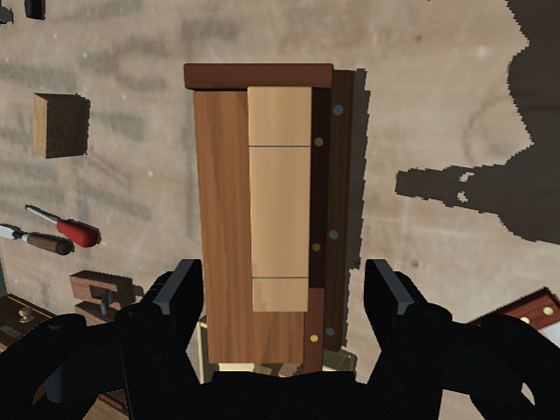

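```bash
python3 - <<'E'
from fit import *
for n in('w13','w14'):
    P,_=load(n); L=inb(B0,P)
    m=(abs(L[...,2]-.0547)<.002)&(L[...,0]>.004)&(L[...,0]<.04)&(L[...,1]<-.06);print(n,'rail end',np.percentile(L[m][:,1],[0,.1,.5,1]).round(5))
    for lo,hi in((.05,.09),(.005,.04)):
        m=(abs(L[...,2]-.0247)<.002)&(L[...,0]>lo)&(L[...,0]<hi)&(L[...,1]<-.1);print('stop',np.percentile(L[m][:,1],[99,99.5,100]).round(5))
P,im=load('w14');L=inb(B0,P)
for u in (270,285): print([(v,L[v,u].round(4)[1:].tolist(),im[v,u].tolist()) for v in range(82,92)])
cv2.imwrite('pics/w14z.png',cv2.resize(im[55:125,180:340,::-1],(800,350),interpolation=cv2.INTER_CUBIC))
E
```

```text
w13 rail end [-0.12838 -0.12832 -0.12796 -0.12765]
stop [-0.12847 -0.12841 -0.12828]
stop [-0.13316 -0.13308 -0.13289]
w14 rail end [-0.12775 -0.12771 -0.12767 -0.1275 ]
stop [-0.12885 -0.12883 -0.12881]
stop [-0.13021 -0.13018 -0.13013]
[(82, [-0.1331, 0.0245], [73, 44, 31]), (83, [-0.1324, 0.024], [72, 42, 29]), (84, [-0.1316, 0.0255], [71, 39, 28]), (85, [-0.1309, 0.0259], [59, 31, 19]), (86, [-0.1302, 0.0253], [108, 84, 59]), (87, [-0.1277, 0.0545], [165, 134, 95]), (88, [-0.127, 0.0552], [185, 148, 106]), (89, [-0.1264, 0.0547], [184, 148, 106]), (90, [-0.1257, 0.0551], [182, 147, 104]), (91, [-0.1251, 0.0554], [184, 147, 105])]
[(82, [-0.1331, 0.0251], [74, 43, 28]), (83, [-0.1324, 0.0246], [72, 44, 29]), (84, [-0.1317, 0.0246], [72, 41, 26]), (85, [-0.131, 0.0249], [64, 37, 25]), (86, [-0.1303, 0.0247], [97, 74, 53]), (87, [-0.1276, 0.055], [151, 120, 84]), (88, [-0.127, 0.0545], [168, 135, 96]), (89, [-0.1263, 0.0554], [170, 136, 97]), (90, [-0.1257, 0.0548], [168, 134, 94]), (91, [-0.1251, 0.0548], [169, 135, 96])]
```

View pics/w14z.png

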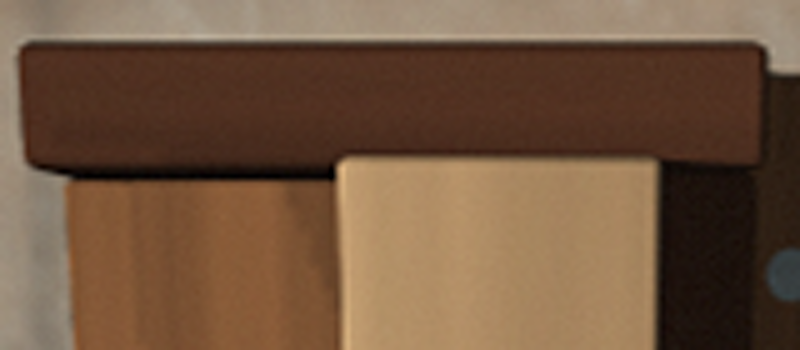

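The rail is flat and flush with the ledge. The gap to the end stop reads 0–0.8 mm, which is at pixel level. I'll close the fingers and nudge the rail's far end gently to be sure.

```bash
python3 - <<'E'
from fit import *
lin(rl(.022,.08,.15,-1),g=0)
E
```

```text
3 rows d 0.1296 ang 0.47
-0.042,-0.001,0.009,0.001,-0.003,0,0,
-0.042,0,0.01,0.001,-0.002,0.001,0,
-0.042,-0.001,0.009,0.001,-0.003,0,0
err [-0.5 -0.1  0. ]
```

```bash
python3 -m crank '[-0.042,-0.001,0.009,0.001,-0.003,0,0,-0.042,0,0.01,0.001,-0.002,0.001,0,-0.042,-0.001,0.009,0.001,-0.003,0,0,0,0,0,0,0,0,0,0,0,0.04,0,0,0,0,0,0,0.035,0,0,0,0,0,0,0.02,0,0,0,0,0,0,0,0,0,0,0]'
python3 -m crank '[0,0,0,0,0,0,0]';python3 - <<'E'
from fit import *
where(); lin(rl(.022,.058,.040,-1),n=1)
E
```

```text
time: 28.88
tool_pos: [0.5889, 0.2408, 0.0985]
eef_rot: [-0.154, 3.011, -0.814]
wrist_force: [0.2, 0.3, -1.4]
grip_width: 0.0002
time: 29.0
tool_pos: [0.591, 0.2426, 0.1018]
eef_rot: [-0.153, 3.007, -0.809]
wrist_force: [0.2, 0.1, 1.4]
grip_width: 0.0002
bed xyz mm [22.3 78.5 52.7] F bed [0.6 0.2 1.3] M [-0.02  0.21  0.03] grip 0.0002 t 29.0 q [ 0.47  0.35  1.57 -0.49  1.44 -1.08]
1 rows d 0.0242 ang 0.19
0.02,0,0.013,-0.002,-0.002,0,0
err [ 0.5  0.3 -0.2]
```

```bash
python3 -m crank '[0.006,0,0.006,-0.002,-0.002,0,0,0.012,0,0.006,0,0,0,0,0,0,0,0,0,0,0,0,0,0,0,0,0,0]'
python3 - <<'E'
from fit import *
where(); snap('wrist','w15')
E
```

```text
time: 29.5
tool_pos: [0.573, 0.234, 0.0902]
eef_rot: [-0.154, 3.007, -0.807]
wrist_force: [0.1, -0.6, 0.6]
grip_width: 0.0002
bed xyz mm [22.2 59.8 39.3] F bed [0.8 0.  0.2] M [ 0.02  0.22 -0.03] grip 0.0002 t 29.5 q [ 0.47  0.33  1.63 -0.49  1.42 -1.07]
```

View pics/w15.png

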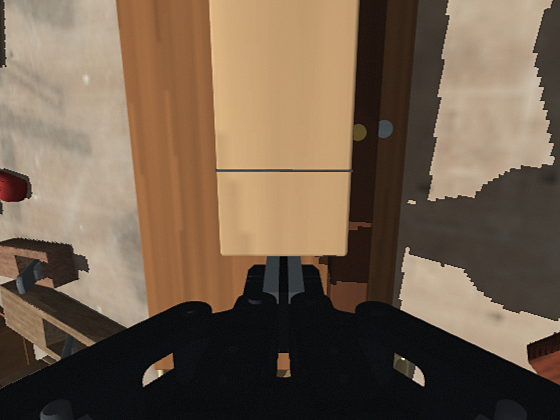

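The fingers are closed and centred just beyond the rail's far end at (285,256). Creep in.

```bash
python3 -m crank '[0.005,0,0,0,0,0,0,0,0,0,0,0,0,0]'; for i in 1; do python3 -m crank '[0.0015,0,0,0,0,0,0,0,0,0,0,0,0,0]'; done; python3 -c "
from fit import *
where()"; python3 -m crank '[0.0015,0,0,0,0,0,0,0,0,0,0,0,0,0]'; python3 -c "
from fit import *
where()"
```

```text
time: 29.8
tool_pos: [0.5679, 0.2335, 0.09]
eef_rot: [-0.154, 3.007, -0.808]
wrist_force: [-0.7, -0.2, 0.0]
grip_width: -0.0005
time: 30.05
tool_pos: [0.5667, 0.2333, 0.0901]
eef_rot: [-0.154, 3.007, -0.807]
wrist_force: [-0.1, -0.1, -0.1]
grip_width: 0.0003
bed xyz mm [22.2 53.4 39.2] F bed [ 0.1 -0.1 -0.1] M [ 0.01  0.27 -0.04] grip 0.0003 t 30.05 q [ 0.48  0.31  1.64 -0.49  1.42 -1.06]
time: 30.3
tool_pos: [0.5666, 0.2336, 0.0906]
eef_rot: [-0.154, 3.004, -0.805]
wrist_force: [5.1, -0.2, -0.8]
grip_width: 0.0001
bed xyz mm [22.2 53.3 39.8] F bed [ 0.3  5.1 -1. ] M [ 0.87  0.41 -0.08] grip 0.0001 t 30.3 q [ 0.48  0.31  1.64 -0.49  1.41 -1.06]
```

```bash
python3 -m crank '[0.001,0,0,0,0,0,0,0,0,0,0,0,0,0]'; python3 -c "
from fit import *
where()"; python3 -m crank '[0.001,0,0,0,0,0,0,0,0,0,0,0,0,0]'; python3 -c "
from fit import *
where()"
```

```text
time: 30.55
tool_pos: [0.5664, 0.2337, 0.0911]
eef_rot: [-0.154, 3.002, -0.803]
wrist_force: [7.5, 1.3, -1.1]
grip_width: -0.0
bed xyz mm [22.3 53.2 40.3] F bed [-1.   7.6 -0.6] M [1.18 0.41 0.01] grip -0.0 t 30.55 q [ 0.48  0.31  1.65 -0.49  1.41 -1.06]
time: 30.8
tool_pos: [0.5664, 0.2339, 0.0916]
eef_rot: [-0.154, 3.0, -0.802]
wrist_force: [9.4, 1.3, -0.9]
grip_width: -0.0001
bed xyz mm [22.4 53.1 40.9] F bed [-0.8  9.5 -0.6] M [ 1.54  0.42 -0.03] grip -0.0001 t 30.8 q [ 0.48  0.31  1.65 -0.49  1.41 -1.06]
```

The rail doesn't move under 9.5 N, so it is hard up against the stop. Back off, retreat, and do the final check.

```bash
python3 -m crank '[-0.01,0,0,0,0,0,0,-0.015,0,-0.01,0,0,0,0,0,0,-0.05,0,0,0,0,0,0,-0.06,0,0,0,0,0,0.01,-0.06,0,0,0,0,0,0,0,0,0,0,0]'
python3 - <<'E'
from fit import *
where(); im,d,p=snap('wrist','w16')
P,_=load('w16'); L=inb(B0,P)
m=(abs(L[...,2]-.0547)<.002)&(abs(L[...,0]-.022)<.03)&(abs(L[...,1]+.045)<.1);Q=L[m];print('rail rect',cv2.minAreaRect((Q[:,:2]*1000).astype(np.float32)),np.median(Q[:,2]))
snap('side','s16'); cv2.imwrite('pics/s16b.png',cv2.resize(cv2.imread('pics/s16.png')[130:300,190:390],(800,600)))
E
```

```text
time: 31.55
tool_pos: [0.5798, 0.3372, 0.2465]
eef_rot: [-0.154, 3.002, -0.798]
wrist_force: [-0.5, -0.6, 0.0]
grip_width: -0.0001
bed xyz mm [ 12.1  77.  225.7] F bed [ 0.5 -0.5 -0.3] M [0.08 0.25 0.01] grip -0.0001 t 31.55 q [ 0.59  0.32  1.35 -0.46  1.71 -1.09]
rail rect ((21.422080993652344, -13.268470764160156), (44.02623748779297, 109.65510559082031), 0.03412070497870445) 0.05463985547313499
```

View pics/w16.png

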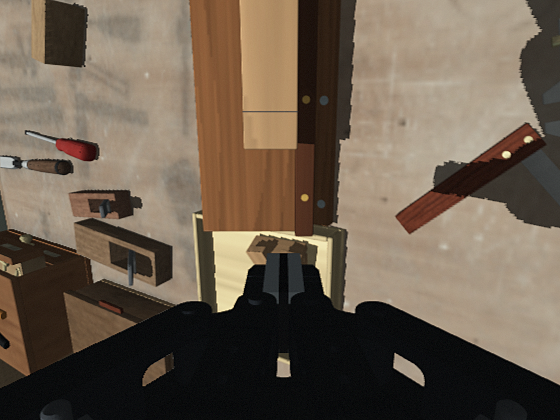

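View pics/s16b.png

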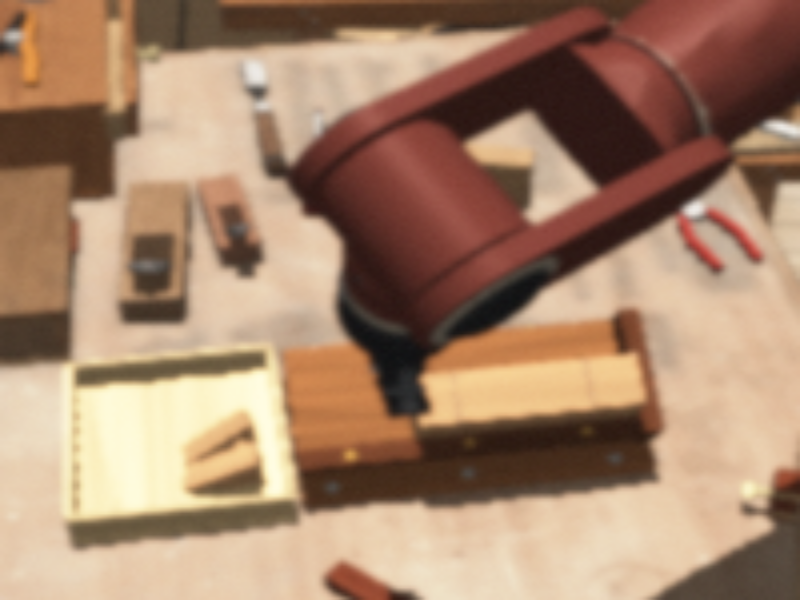

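The side view shows the rail seated at the stop, the bed otherwise clean, and the scraper at (505,170). One more view of the tray to count the chips.

```bash
python3 -m crank '[-0.04,0.01,0,0,0,0,0,-0.04,0.01,0,0,0,0,0,-0.04,0.01,0,0,0,0,0,0,0,0,0,0,0,0,0,0,0,0,0,0,0]'
python3 - <<'E'
from fit import *
where(); im,d,p=snap('wrist','w17')
print([(np.round(x['box']).tolist(),round(x['confidence'],2)) for x in spot_in('chip_1','wrist')])
cv2.imwrite('pics/w17z.png',cv2.resize(im[60:270,180:400,::-1],(628,600),interpolation=cv2.INTER_CUBIC))
E
```

```text
time: 32.28
tool_pos: [0.6944, 0.3706, 0.223]
eef_rot: [-0.154, 3.011, -0.812]
wrist_force: [0.5, -0.6, 0.3]
grip_width: -0.0001
bed xyz mm [-18.3 194.4 216.1] F bed [ 0.7  0.5 -0.1] M [0.01 0.22 0.05] grip -0.0001 t 32.275 q [ 0.55  0.61  1.02 -0.47  1.75 -1.15]
[([227.0, 139.0, 282.0, 165.0], 0.81), ([248.0, 144.0, 288.0, 201.0], 0.8), ([248.0, 155.0, 284.0, 176.0], 0.72), ([215.0, 146.0, 258.0, 199.0], 0.6)]
```

View pics/w17z.png

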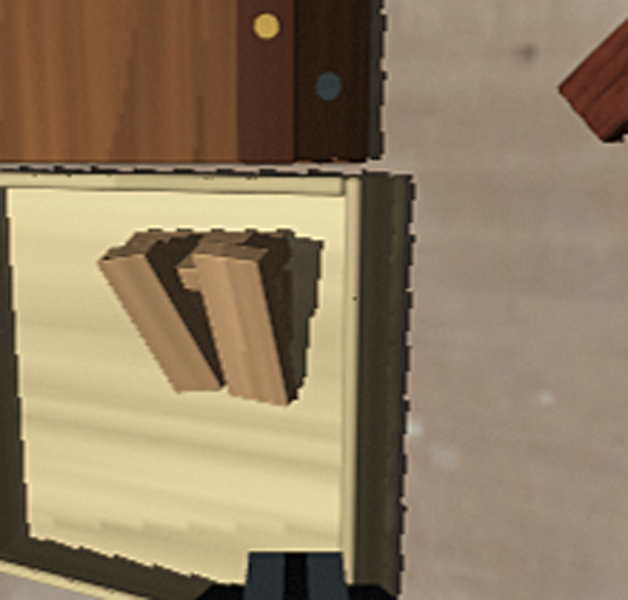

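The detector finds four chips, all stacked inside the tray and clear of the walls. Robot is free of everything, so I'm handing in.

```bash
python3 -c "
from h import *
print(arm.finish_job())"
```

```text
the job is handed in; nothing more can be done
None
```

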